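Stow the porcelain handles behind the mesh gate

TASK

Turn the brass turn-button clockwise to free the mesh gate, slide the gate open, and stand every porcelain T-handle upright on the floor of the pen, one to a bay; then slide the gate fully shut and turn the button all the way back to lock it. The porcelain is fragile: grip it lightly (well under 50 N), set each one down gently without dropping it. Leave the valve, the union and the bushing where they are.

Things in the scene. Friction and masses are not known exactly. Their poses are not given: they have to be found in the camera images.
- pen: fixed fir box, open on top under the gate: outside 238 x 238 mm, walls 12 mm thick, 72 mm high, floor 10 mm thick. Crossed dividers (6 mm thick, top 26 mm above bench) make four bays 104 mm square, centred at x, y = +-55 mm in this frame. Two runners go 262 mm past the +y wall to carry the opened gate. Origin: centre of the underside, on the bench; z up
- gate (a joint): slide of the mesh gate covering the pen, m: 0 shut, 0.25 fully open (all bays clear); moves along the pen's +y. 238 mm square, underside 74 mm and top 83 mm above the bench, friction about 2 N. An iron lug on its -x edge is caught by the turn-button's tongue when locked
- gate_grip (a point): grip point of the dark wooden block fixed on the middle of the gate: block 70 mm long (pen x), 22 mm wide (pen y), top 121 mm above the bench; the point is 105 mm above the bench. Axes as the pen's
- button (a joint): angle of the brass turn-button (a wing knob on a bracket at the pen's -x side), rad: 0 = locked, 1.4 = turned fully clockwise seen from above, free. From 0.5 on the tongue is clear of the gate's lug. It locks only with the gate shut (within 3 mm)
- button_grip (a point): on the button's upright axis, 121 mm above the bench. Wing: bar 58 mm long, 14 mm wide, 101 to 135 mm above the bench. This frame turns with the button (axes as the pen's at joint 0); the bar's length lies 60 degrees (1.047 rad) clockwise of the frame's x axis, seen from above. Under the bar a 42 mm tongue, 78 to 86 mm above the bench
- handle1: white porcelain T-handle on its foot: round foot 64 mm across, 10 mm thick; brass neck 24 mm across to 28 mm up; bar 80 mm long (x), 24 mm wide (y), 28 to 50 mm high; about 220 g. Fragile: cracks if gripped with 50 N or more on each pad. Origin: centre of the foot's underside, z up. Some may be absent
- handle2: white porcelain T-handle on its foot: round foot 64 mm across, 10 mm thick; brass neck 24 mm across to 28 mm up; bar 80 mm long (x), 24 mm wide (y), 28 to 50 mm high; about 220 g. Fragile: cracks if gripped with 50 N or more on each pad. Origin: centre of the foot's underside, z up. Some may be absent
- handle3: white porcelain T-handle on its foot: round foot 64 mm across, 10 mm thick; brass neck 24 mm across to 28 mm up; bar 80 mm long (x), 24 mm wide (y), 28 to 50 mm high; about 220 g. Fragile: cracks if gripped with 50 N or more on each pad. Origin: centre of the foot's underside, z up. Some may be absent
- handle4: white porcelain T-handle on its foot: round foot 64 mm across, 10 mm thick; brass neck 24 mm across to 28 mm up; bar 80 mm long (x), 24 mm wide (y), 28 to 50 mm high; about 220 g. Fragile: cracks if gripped with 50 N or more on each pad. Origin: centre of the foot's underside, z up. Some may be absent
- valve: bystander: brass gate valve, 114 mm long (x), 118 mm high, with a 68 mm red handwheel on top, about 900 g. Origin: centre of the underside
- union: bystander: galvanized pipe union standing on end, 80 mm across and 80 mm high, about 800 g. Origin: centre of the underside
- bushing: bystander: black iron bushing, 62 mm across, 45 mm high, about 500 g. Origin: centre of the underside
Things that resemble listed ones, but are neither listed nor needed, are in the scene too. Leave any brown, green or purple look-alike of the handle4 alone.

How it is judged:
By the outcome, as a careful person would: the job done as asked, in the order asked, and still so for the second after the job is handed in, with the robot touching nothing.
Of handle1, handle2, handle3, handle4 only 2 to 4 are there at a start; the rules pass over those that are not, and their reading is None.
At some moment in a run one of handle1, handle2, handle3, handle4 may be knocked a few centimetres aside while the robot is not near it.
It also fails if it takes over 210 s, if anything falls off the work surface, if the arm or the gripper's body presses on something with over 40 N, if the wrist force passes 120 N, or if a joint passes its speed limit or range.

ROBOT

A 7-joint arm with a two-finger parallel gripper is mounted at the origin on the work surface. World frame = base frame: x ahead of the robot, y to its left, z up, the work surface at z = 0. Lengths are in m, angles in degrees, forces in N, time in s.
With the tool pointing down it reaches from about 0.425 to 0.875 m from the base axis. Payload 4.7 kg.
Tool frame: the origin (TCP) lies at the centre of the arm's flange, where the gripper is bolted on; the fingertips stand 182 mm ahead of it and the grasp point (between the pads) lies 164 mm ahead of it (env.grip_depth is the distance from the TCP to the grasp point, in m); z points along the fingers, y is the line along which they close (so a half turn about z gives the same grasp; the last joint's range is limited). The gripper opens to 87 mm and grips with 3 to 60 N. Pads are 19 mm wide; open, the fingers measure 117 mm over their backs; the gripper's body (75 mm by 190 mm) begins 51 mm behind the grasp point.
Start: joints at [77.47, 18.392, -4.016, 83.108, 1.295, 78.541, -3.26], TCP at [0.15, -0.632, 0.405] pointing down, gripper open.
Joint ranges: [-163.93, 163.93], [-17.29, 119.83], [-79.2, 71.16], [3.27, 140.29], [-89.18, 269.18], [5.43, 117.66], [-154.24, 154.24]. Speed limits (degrees/s): [147.25, 147.25, 180, 180, 180, 180, 180].

INTERFACE

Orientations are given as [roll, pitch, yaw] about the fixed x, y, z axes, in that order (R = Rz(yaw) Ry(pitch) Rx(roll)).
In Python, from cell import env gives the robot as it stands. The module is installed in compiled form; this text tells all that it offers.
- The arm moves only by the tool send_rows, never from a script. Its arguments are lists of equal length, an entry for each row: "xyz": the shift along the tool's x, y, z in m, a list of three; "rotation": the turn, a rotation vector about the tool's x, y, z in rad, a list of three; "jaw": the opening, from 0 (shut) to 1 (fully open). A call has 1 to 20 rows; each row shifts and turns the commanded pose from where the row before left it, along the tool's axes as they then stand; what a row does not reach is not made up. A row lasts 1/10 s, in which the tool goes at most 50 mm and 8.59 degrees, less where a joint would pass 70% of its speed; a pose out of reach is approached as far as the arm can. A call is refused whole if a number of a shift passes 0.05 or a number of a turn 0.15, either way. A call with a gripper value outside its range is refused whole. The fingers move at their own pace and stop on an object; "newtons" is the grip in N (left out, the last holds). Time passes only in rows, so rows that do not move let the fingers close. It gives the time, the measured TCP pose, the force, the opening and the grip force at its end, in the units of the state.
- env.get_obs(): the state, without advancing time (a new reading comes with each control period).
- env.read_camera(name): name is "scene" or "top"; returns a dict with "image" (480x640x3 uint8, blue, green, red), "fx", "fy", "cx", "cy" (pixels), "R" (3x3) and "t" (3): a world point X has camera coordinates R X + t. Camera axes: x right, y down, z forward; pixel columns grow to the right and rows downward; lengths in m; the calibration is good to about 2 mm. A picture is of the moment at which its call begins. There is no depth.
- env.sign_off(): hands the job in; it is judged then, once.
The state is a dict: "time_s": time; "qpos": joint angles; "joint_velocities": joint speeds; "effort": joint torques, N m; "tool_pos": TCP position; "tool_rot": TCP orientation; "force": force on the tool from outside, world axes, zero at the start; "wrist_torque": the same for the moment, N m; "grip_width": finger opening in m; "grasp_force": force on a finger pad.
Only numpy, scipy, OpenCV 4.12 (cv2) and the standard library are available. Lean on these libraries where they do the work, as an engineer would, in place of code of your own. Each camera call takes 0.05 s, during which the arm holds its last target. There are 200 camera calls.

## Working session

There is one attempt and no reset: what is moved stays moved. The work goes in short steps, Python scripts to look and compute and a tool call to move; the robot and the scene stay as the last step left them, time stands still between calls to the robot, and variables do not carry over. Pictures are saved under pics/ and viewed, at most 14 in all, crops included, and the job is handed in when it is done.

Besides the shell and the picture viewer there is one more tool, called by a JSON object that holds its "api" and its "payload", one argument or row to a line. send_rows: Moves the arm, as the interface text tells. Its arguments: {"type":"object","properties":{"xyz":{"type":"array"},"rotation":{"type":"array"},"jaw":{"type":"array"},"newtons":{"type":"number"}},"required":["xyz","rotation","jaw"]}

```bash
mkdir -p pics; ls
python3 - <<'E'
from cell import env
import cv2,numpy as np
for n in("scene","top"):
    c=env.read_camera(n);cv2.imwrite(f"pics/{n}0.png",c["image"])
    print(n,c["fx"],c["fy"],c["cx"],c["cy"],np.round(c["R"],4).tolist(),np.round(c["t"],4).tolist(), np.round(-np.array(c["R"]).T@np.array(c["t"]),3))
o=env.get_obs();print(o, env.grip_depth)
E
```

```text
pics
scene 526.175798887755 526.175798887755 325.5550029786957 242.63585964679342 [[0.3654, 0.9307, -0.0153], [0.6541, -0.2684, -0.7072], [-0.6623, 0.2484, -0.7069]] [-0.0956, -0.2747, 1.6387] [ 1.3   -0.392  0.963]
top 576.4325878878965 576.4325878878965 315.6902472922383 252.20852339078778 [[-0.0155, -0.9999, 0.0014], [-0.9795, 0.0149, -0.201], [0.201, -0.0045, -0.9796]] [-0.0869, 0.4939, 1.1733] [ 0.247 -0.089  1.249]
{'time_s': 0.1, 'qpos': array([77.47075968, 18.43518196, -4.01432336, 83.16790876,  1.29543341,
       78.54064353, -3.26268011]), 'joint_velocities': array([ 0.00815666, -0.06961529, -0.01528613, -0.20875623,  0.04623638,
        0.0059071 , -0.10721292]), 'effort': array([ 9.15238179e-04, -4.92569768e+01, -4.05245516e-01, -3.13398349e+01,
       -6.41423394e-02,  3.95120785e-02,  7.55530482e-05]), 'tool_pos': array([ 0.14985607, -0.63230404,  0.40376629]), 'tool_rot': array([-1.79901516e+02,  6.25452228e-03,  1.33351001e+01]), 'force': array([ 0.19298018, -0.3399513 ,  0.46079281]), 'wrist_torque': array([-0.00478363, -0.03686912, -0.03714843]), 'grasp_force': 0.0, 'grip_width': 0.08725866844262116} 0.1635
```

View pics/scene0.png

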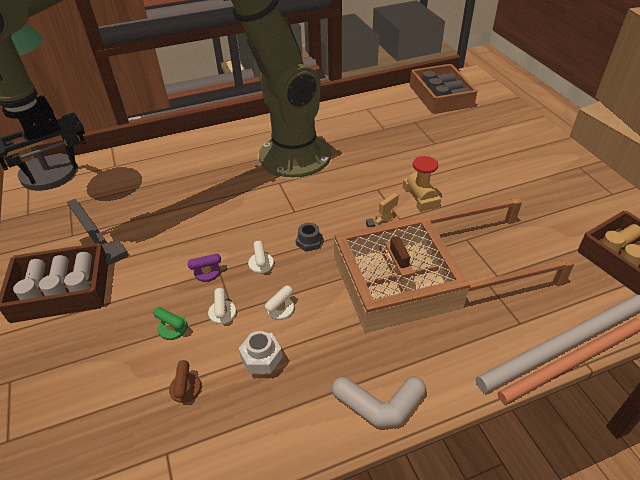

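View pics/top0.png

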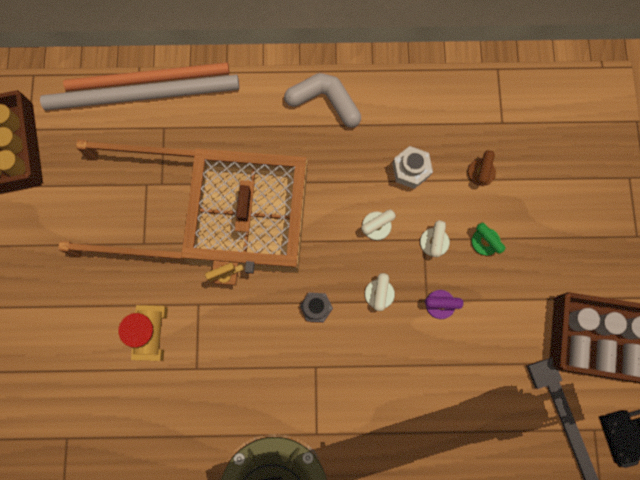

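Candidates for a white handle, in top-view pixels: three white ones at (378,225), (435,240) and (379,292). The look-alikes are brown (483,168), green (488,240) and purple (442,304). I choose the three white ones and will check them in a close crop.

```bash
cat > h.py <<'E'
from cell import env
import cv2,numpy as np
def cam(n):
    c=env.read_camera(n);c["R"]=np.array(c["R"]);c["t"]=np.array(c["t"]).ravel();c["C"]=-c["R"].T@c["t"];return c
def ray(c,p):
    d=c["R"].T@np.array([(p[0]-c["cx"])/c["fx"],(p[1]-c["cy"])/c["fy"],1]);return d/np.linalg.norm(d)
def onz(c,p,z):
    d=ray(c,p);return c["C"]+d*(z-c["C"][2])/d[2]
def tri(c1,p1,c2,p2):
    d1,d2=ray(c1,p1),ray(c2,p2);A=np.c_[d1,-d2];s=np.linalg.lstsq(A,c2["C"]-c1["C"],rcond=None)[0]
    a,b=c1["C"]+s[0]*d1,c2["C"]+s[1]*d2;return (a+b)/2,np.linalg.norm(a-b)
def proj(c,X):
    q=c["R"]@np.array(X)+c["t"];return np.array([c["fx"]*q[0]/q[2]+c["cx"],c["fy"]*q[1]/q[2]+c["cy"]])
def white(c):
    h=cv2.cvtColor(c["image"],cv2.COLOR_BGR2HSV);return ((h[...,1]<55)&(h[...,2]>130)).astype(np.uint8)
E
python3 - <<'E'
from h import *
T=cam("top");S=cam("scene")
a=cv2.resize(T["image"][140:320,175:315],None,fx=3,fy=3,interpolation=cv2.INTER_CUBIC)
b=cv2.resize(T["image"][200:320,355:460],None,fx=3,fy=3,interpolation=cv2.INTER_CUBIC)
o=np.zeros((540,420+315,3),np.uint8);o[:,:420]=a;o[:360,420:]=b;cv2.imwrite("pics/tc.png",o)
a=cv2.resize(S["image"][185:335,325:475],None,fx=3,fy=3,interpolation=cv2.INTER_CUBIC)
b=cv2.resize(S["image"][230:330,200:310],None,fx=3,fy=3,interpolation=cv2.INTER_CUBIC)
o=np.zeros((450,450+330,3),np.uint8);o[:,:450]=a;o[:300,450:]=b;cv2.imwrite("pics/sc.png",o)
E
```

```text
(no output)
```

View pics/tc.png

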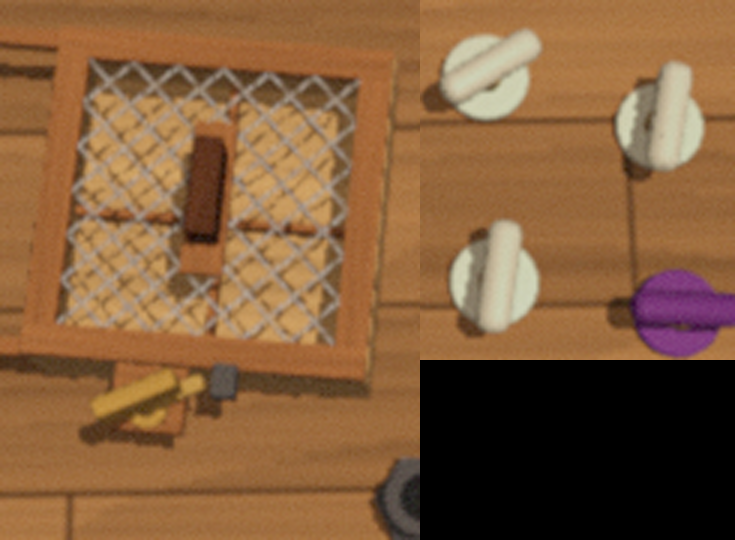

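View pics/sc.png

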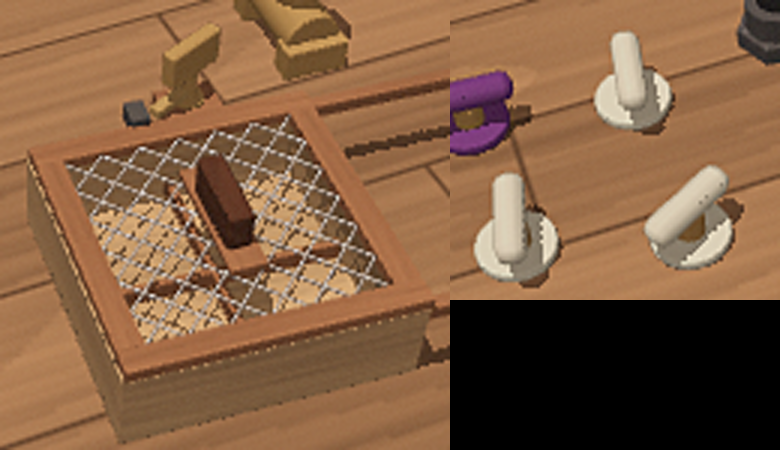

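The crops show three white handles standing on their feet, the shut gate with its dark block, and the wing knob with its tongue toward the dark lug. Next I triangulate them.

Run:
```python
from h import *
T=cam("top");S=cam("scene")
tl=lambda u,v:(175+u/3,140+v/3); tr=lambda u,v:(355+(u-420)/3,200+v/3)
sl=lambda u,v:(325+u/3,185+v/3); sr=lambda u,v:(200+(u-450)/3,230+v/3)
np.set_printoptions(precision=4,suppress=True)
co=dict(pm=((398,60),(127,372)),pp=((62,32),(437,300)),mm=((367,378),(30,152)),mp=((22,350),(295,100)))
P={}
for k,(a,b) in co.items():
    X,e=tri(T,tl(*a),S,sl(*b));P[k]=onz(T,tl(*a),.083);print(k,X,e,P[k],onz(S,sl(*b),.083))
# gate block top corners
print("block", [tri(T,tl(*a),S,sl(*b)) for a,b in [((205,150),(208,160)),((201,238),(240,240))]], [onz(T,tl(*a),.121) for a in ((207,138),(200,242))])
print("wing",[tri(T,tl(*a),S,sl(*b)) for a,b in [((95,405),(218,28)),((174,377),(166,66))]],[onz(T,tl(*a),.135) for a in((95,405),(174,377))])
H=[("H1",[(452,90),(532,40)],[(655,233),(718,175)],(486,78),(690,236)),("H2",[(664,160),(676,70)],[(508,252),(508,182)],(660,126),(516,249)),("H3",[(494,322),(505,230)],[(632,100),(624,40)],(495,282),(633,101))]
for n,t,s,f,g in H:
    t=[tr(*p) for p in t];s=[sr(*p) for p in s]
    for i in(0,1):print(n,tri(T,t[i],S,s[i]),onz(T,t[i],.043))
    print(" foot",tri(T,tr(*f),S,sr(*g)),onz(T,tr(*f),.01),onz(S,sr(*g),.01))
    a,b=[onz(T,p,.043) for p in t];d=b-a;print(" yaw",np.degrees(np.arctan2(d[1],d[0])),"mid",(a+b)/2,np.linalg.norm(d))
```

```text
pm [ 0.6894 -0.0765  0.0803] 0.00807601206005424 [ 0.687  -0.0803  0.083 ] [ 0.6923 -0.0735  0.083 ]
pp [0.7142 0.1621 0.0791] 0.004330666137288299 [0.7116 0.1592 0.083 ] [0.7171 0.162  0.083 ]
mm [ 0.4587 -0.054   0.0797] 0.004433235428602845 [ 0.4574 -0.0562  0.083 ] [ 0.4624 -0.0531  0.083 ]
mp [0.4812 0.1798 0.0749] 0.0053648511768253125 [0.4806 0.1806 0.083 ] [0.4884 0.1718 0.083 ]
block [(array([0.5943, 0.0398, 0.1613]), np.float64(0.014081509402257787)), (array([0.5736, 0.0721, 0.0377]), np.float64(0.016666494452197193))] [array([0.6184, 0.0503, 0.121 ]), array([0.5453, 0.0543, 0.121 ])]
wing [(array([0.4339, 0.1221, 0.1331]), np.float64(0.0039608258602828765)), (array([0.4523, 0.0696, 0.1251]), np.float64(0.0008978318780978595))] [array([0.4329, 0.1198, 0.135 ]), array([0.4506, 0.0686, 0.135 ])]
H1 (array([ 0.5478, -0.2301, -0.0047]), np.float64(0.04652834690320873)) [ 0.5412 -0.2029  0.043 ]
H1 (array([ 0.5723, -0.2316,  0.088 ]), np.float64(0.04973993882861499)) [ 0.5774 -0.2618  0.043 ]
 foot (array([ 0.5601, -0.2309,  0.0027]), np.float64(0.0026683232778971907)) [ 0.558  
[... 224 characters left out ...]
y([ 0.5394, -0.3515,  0.0987]), np.float64(0.0005149006251835013)) [ 0.5535 -0.3645  0.043 ]
 foot (array([ 0.5217, -0.3579,  0.0025]), np.float64(0.0030247035683098407)) [ 0.5197 -0.3578  0.01  ] [ 0.5283 -0.3568  0.01  ]
 yaw -10.69032240582522 mid [ 0.5206 -0.3583  0.043 ] 0.06705353143045907
H3 (array([ 0.3821, -0.2302, -0.0227]), np.float64(0.008237454460914315)) [ 0.3741 -0.2267  0.043 ]
H3 (array([ 0.4302, -0.2322,  0.0954]), np.float64(0.003448210808149313)) [ 0.439  -0.2369  0.043 ]
 foot (array([ 0.4078, -0.2316,  0.0025]), np.float64(0.0031915463358136806)) [ 0.4064 -0.2323  0.01  ] [ 0.4152 -0.2313  0.01  ]
 yaw -8.955675104009998 mid [ 0.4065 -0.2318  0.043 ] 0.06566051294535283
```

{"api": "send_rows", "payload": {
  "xyz": [
    [0.033,-0.0224,0],
    [0.033,-0.0224,0],
    [0.033,-0.0224,0],
    [0.033,-0.0224,0],
    [0.033,-0.0224,0],
    [0.033,-0.0224,0],
    [0.033,-0.0224,0],
    [0.033,-0.0224,0],
    [0.033,-0.0224,0],
    [0.033,-0.0224,0],
    [0.033,-0.0224,0],
    [0.033,-0.0224,0],
    [0.033,-0.0224,0]
  ],
  "rotation": [
    [0,0,0],
    [0,0,0],
    [0,0,0],
    [0,0,0],
    [0,0,0],
    [0,0,0],
    [0,0,0],
    [0,0,0],
    [0,0,0],
    [0,0,0],
    [0,0,0],
    [0,0,0],
    [0,0,0]
  ],
  "jaw": [1,1,1,1,1,1,1,1,1,1,1,1,1]
}}

```text
time_s: 1.6
tool_pos: [0.501, -0.2488, 0.4049]
tool_rot: [180.0, -0.0, 13.3]
force: [1.0, -0.7, 0.1]
grip_width: 0.087
grasp_force: 0.0
```

{"api": "send_rows", "payload": {
  "xyz": [
    [0,0,0],
    [0,0,0],
    [0,0,0],
    [0,0,0],
    [0,0,0],
    [0,0,0],
    [0,0,0],
    [0,0,0],
    [0,0,0],
    [0,0,0],
    [0,0,0],
    [0,0,0],
    [0,0,0],
    [0,0,0]
  ],
  "rotation": [
    [0,0,-0.132],
    [0,0,-0.132],
    [0,0,-0.132],
    [0,0,-0.132],
    [0,0,-0.132],
    [0,0,-0.132],
    [0,0,-0.132],
    [0,0,-0.132],
    [0,0,-0.132],
    [0,0,-0.132],
    [0,0,-0.132],
    [0,0,-0.132],
    [0,0,-0.132],
    [0,0,0]
  ],
  "jaw": [1,1,1,1,1,1,1,1,1,1,1,1,1,1]
}}

```text
time_s: 3.0
tool_pos: [0.5001, -0.2502, 0.4047]
tool_rot: [-180.0, 0.0, 111.7]
force: [0.5, 0.1, 0.0]
grip_width: 0.0867
grasp_force: 0.0
```

```bash
cat > go.py <<'E'
# usage: go.py x y z(grasp point) yaw : tool-axis shift and turn needed from now
import sys
from h import *
from scipy.spatial.transform import Rotation as R
o=env.get_obs();a=[float(v) for v in sys.argv[1:]]
R0=R.from_euler("xyz",o["tool_rot"],degrees=True)
print("t",o["time_s"],"pos",np.round(o["tool_pos"],4),"rot",np.round(o["tool_rot"],2),"F",np.round(o["force"],1),"w",round(o["grip_width"],4),"g",o["grasp_force"],"q7",round(o["qpos"][6],1))
if a:
    d=np.array(a[:3])+[0,0,env.grip_depth]-o["tool_pos"]
    R1=R.from_euler("xyz",[180,0,a[3]],degrees=True)
    print("shift now-axes",np.round(R0.inv().apply(d),4),"turn",np.round((R0.inv()*R1).as_rotvec(),4),"| after turn",np.round(R1.inv().apply(d),4))
E
python3 go.py .443 .095 .20 112
```

```text
t 3.0 pos [ 0.5001 -0.2502  0.4047] rot [-180.      0.    111.67] F [0.5 0.1 0. ] w 0.0867 g 0.0 q7 41.3
shift now-axes [0.3419 0.0744 0.0412] turn [-0.      0.     -0.0057] | after turn [0.3415 0.0763 0.0412]
```

{"api": "send_rows", "payload": {
  "xyz": [
    [0.0311,0.0068,0.0037],
    [0.0311,0.0068,0.0037],
    [0.0311,0.0068,0.0037],
    [0.0311,0.0068,0.0037],
    [0.0311,0.0068,0.0037],
    [0.0311,0.0068,0.0037],
    [0.0311,0.0068,0.0037],
    [0.0311,0.0068,0.0037],
    [0.0311,0.0068,0.0037],
    [0.0311,0.0068,0.0037],
    [0.0311,0.0068,0.0037],
    [0,0,0],
    [0,0,0]
  ],
  "rotation": [
    [0,0,0],
    [0,0,0],
    [0,0,0],
    [0,0,0],
    [0,0,0],
    [0,0,0],
    [0,0,0],
    [0,0,0],
    [0,0,0],
    [0,0,0],
    [0,0,0],
    [0,0,0],
    [0,0,0]
  ],
  "jaw": [1,1,1,1,1,1,1,1,1,1,1,1,1]
}}

```text
time_s: 4.3
tool_pos: [0.4433, 0.0959, 0.3641]
tool_rot: [-180.0, 0.1, 111.6]
force: [-0.7, 0.1, -0.2]
grip_width: 0.0868
grasp_force: 0.0
```

```bash
python3 go.py .443 .095 .121 112
python3 - <<'E'
from h import *
S=cam("scene");print(proj(S,[.443,.095,.135]),proj(S,[.443,.095,.182]))
cv2.imwrite("pics/b1.png",cv2.resize(S["image"][80:260,310:490],None,fx=3,fy=3,interpolation=cv2.INTER_CUBIC))
E
```

```text
t 4.3 pos [0.4433 0.0959 0.3641] rot [-1.8000e+02  5.0000e-02  1.1163e+02] F [-0.7  0.1 -0.2] w 0.0868 g 0.0 q7 9.8
shift now-axes [-0.0006 -0.0006  0.0796] turn [-0.      0.0009 -0.0065] | after turn [-0.0007 -0.0006  0.0796]
[388.60126731 198.87831078] [389.98568316 183.60504986]
```

View pics/b1.png

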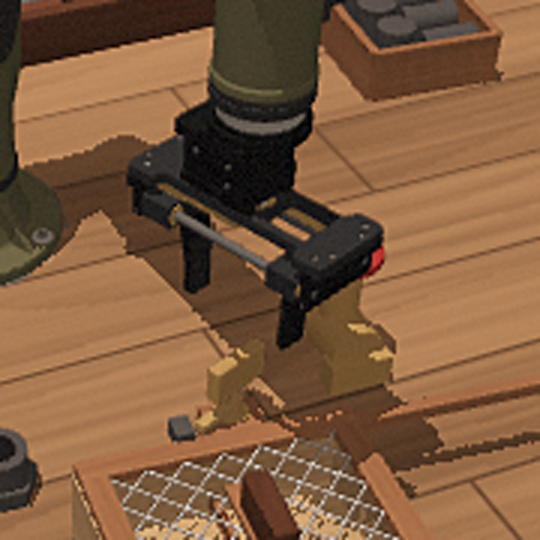

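The open fingers sit above the wing, whose top centre is at crop (237,355) against the predicted (236,357). I descend and grip.

{"api": "send_rows", "payload": {
  "xyz": [
    [0,0,0.01],
    [0,0,0.01],
    [0,0,0.01],
    [0,0,0.01],
    [0,0,0.01],
    [0,0,0.01],
    [0,0,0.01],
    [0,0,0.009],
    [0,0,0],
    [0,0,0],
    [0,0,0],
    [0,0,0],
    [0,0,0],
    [0,0,0],
    [0,0,0],
    [0,0,0],
    [0,0,0],
    [0,0,0],
    [0,0,0]
  ],
  "rotation": [
    [0,0,0],
    [0,0,0],
    [0,0,0],
    [0,0,0],
    [0,0,0],
    [0,0,0],
    [0,0,0],
    [0,0,0],
    [0,0,0],
    [0,0,0],
    [0,0,0],
    [0,0,0],
    [0,0,0],
    [0,0,0],
    [0,0,0],
    [0,0,0],
    [0,0,0],
    [0,0,0],
    [0,0,0]
  ],
  "jaw": [1,1,1,1,1,1,1,1,0.5,0.3,0.1,0,0,0,0,0,0,0,0],
  "newtons": 25
}}

```text
time_s: 6.25
tool_pos: [0.4415, 0.0945, 0.2845]
tool_rot: [-179.5, 0.0, 111.7]
force: [-10.1, -3.1, 9.0]
grip_width: 0.0139
grasp_force: 25.0
```

{"api": "send_rows", "payload": {
  "xyz": [
    [0,-0.002,0],
    [0,0,0],
    [0,0,0],
    [0,0,0],
    [0,0,0],
    [0,0,0],
    [0,0,0]
  ],
  "rotation": [
    [0,0,0],
    [0,0,0],
    [0,0,0.07],
    [0,0,0.07],
    [0,0,0.07],
    [0,0,0.07],
    [0,0,0]
  ],
  "jaw": [0,0,0,0,0,0,0]
}}

```text
time_s: 6.95
tool_pos: [0.44, 0.0941, 0.2845]
tool_rot: [-179.6, 0.1, 95.5]
force: [-9.7, -2.8, 8.5]
grip_width: 0.0139
grasp_force: 25.0
```

{"api": "send_rows", "payload": {
  "xyz": [
    [0,0,0],
    [0,0,0],
    [0,0,0],
    [0,0,0],
    [0,0,0],
    [0,0,0],
    [0,0,0],
    [0,0,0],
    [0,0,0],
    [0,0,0]
  ],
  "rotation": [
    [0,0,0.1],
    [0,0,0.1],
    [0,0,0.1],
    [0,0,0.1],
    [0,0,0.1],
    [0,0,0.1],
    [0,0,0.1],
    [0,0,0.1],
    [0,0,0.1],
    [0,0,0]
  ],
  "jaw": [0,0,0,0,0,0,0,0,0,0]
}}

```text
time_s: 7.95
tool_pos: [0.438, 0.0953, 0.2844]
tool_rot: [-179.5, 0.7, 44.0]
force: [-19.6, -1.7, 17.1]
grip_width: 0.014
grasp_force: 25.0
```

{"api": "send_rows", "payload": {
  "xyz": [
    [-0.0022,-0.0021,0],
    [0,0,0],
    [0,0,0],
    [0,0,0]
  ],
  "rotation": [
    [0,0,0],
    [0,0,0],
    [0,0,0],
    [0,0,0]
  ],
  "jaw": [0,0,0,0]
}}

```text
time_s: 8.35
tool_pos: [0.4367, 0.0951, 0.2845]
tool_rot: [-179.7, 0.3, 44.1]
force: [-10.8, -0.2, 8.3]
grip_width: 0.0137
grasp_force: 25.0
```

{"api": "send_rows", "payload": {
  "xyz": [
    [0,0,0],
    [0,0,0],
    [0,0,0],
    [0,0,0],
    [0,0,0]
  ],
  "rotation": [
    [0,0,0.07],
    [0,0,0.07],
    [0,0,0.05],
    [0,0,0],
    [0,0,0]
  ],
  "jaw": [0,0,0,0,0]
}}

```text
time_s: 8.85
tool_pos: [0.4364, 0.0956, 0.2845]
tool_rot: [-179.8, 0.4, 33.3]
force: [-10.4, 0.4, 9.0]
grip_width: 0.0136
grasp_force: 25.0
```

{"api": "send_rows", "payload": {
  "xyz": [
    [0,0,0],
    [0,0,0],
    [0,0,0],
    [0,0,0],
    [0,0,0],
    [0,0,-0.015],
    [0,0,-0.02],
    [0,0,-0.025],
    [0,0,-0.025],
    [0,0,-0.015],
    [0,0,0],
    [0,0,0],
    [0,0,0],
    [0,0,0],
    [0,0,0],
    [0,0,0]
  ],
  "rotation": [
    [0,0,0],
    [0,0,0],
    [0,0,0],
    [0,0,0],
    [0,0,0],
    [0,0,0],
    [0,0,0],
    [0,0,0],
    [0,0,0],
    [0,0,0],
    [0,0,0.136],
    [0,0,0.136],
    [0,0,0.136],
    [0,0,0.136],
    [0,0,0.136],
    [0,0,0]
  ],
  "jaw": [0.3,0.5,0.7,0.8,0.8,0.8,0.8,0.8,0.8,0.8,0.8,0.8,0.8,0.8,0.8,0.8]
}}

```text
time_s: 10.45
tool_pos: [0.4386, 0.0946, 0.3851]
tool_rot: [180.0, -0.0, -5.8]
force: [0.9, 0.4, 0.0]
grip_width: 0.0698
grasp_force: 0.0
```

```bash
python3 go.py .583 .0525 .16 -5.6
python3 - <<'E'
from h import *
T=cam("top");S=cam("scene");o=env.get_obs()
cv2.imwrite("pics/b2.png",np.hstack([cv2.resize(T["image"][140:320,175:315],None,fx=2.5,fy=2.5),cv2.resize(S["image"][130:310,325:485],None,fx=2.5,fy=2.5)]))
E
```

```text
t 10.45 pos [0.4386 0.0946 0.3851] rot [ 1.7999e+02 -2.0000e-02 -5.8300e+00] F [0.9 0.4 0. ] w 0.0698 g 0.0 q7 -105.9
shift now-axes [0.1479 0.0271 0.0616] turn [ 0.0002 -0.0004 -0.0041] | after turn [0.1478 0.0278 0.0616]
```

View pics/b2.png

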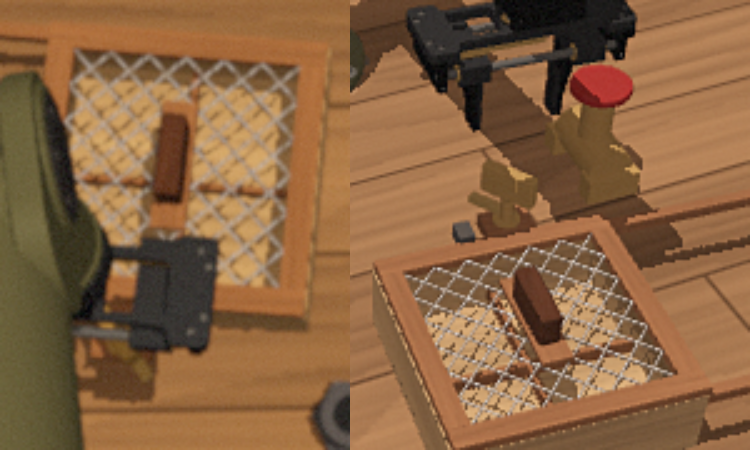

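The button has turned about 78° and its tongue now points away from the dark lug at (462,232). Next, the gate block.

{"api": "send_rows", "payload": {
  "xyz": [
    [0.0247,0.0046,0.01],
    [0.0247,0.0046,0.01],
    [0.0247,0.0046,0.01],
    [0.0247,0.0046,0.01],
    [0.0247,0.0046,0.01],
    [0.0247,0.0046,0.01],
    [0,0,0],
    [0,0,0.0135],
    [0,0,0.0135],
    [0,0,0.0135],
    [0,0,0.0135],
    [0,0,0],
    [0,0,0],
    [0,0,0],
    [0,0,0],
    [0,0,0],
    [0,0,0],
    [0,0,0]
  ],
  "rotation": [
    [0,0,0],
    [0,0,0],
    [0,0,0],
    [0,0,0],
    [0,0,0],
    [0,0,0],
    [0,0,0],
    [0,0,0],
    [0,0,0],
    [0,0,0],
    [0,0,0],
    [0,0,0],
    [0,0,0],
    [0,0,0],
    [0,0,0],
    [0,0,0],
    [0,0,0],
    [0,0,0]
  ],
  "jaw": [0.8,0.8,0.8,0.8,0.8,0.8,0.8,0.8,0.8,0.8,0.8,0.5,0.3,0.1,0,0,0,0],
  "newtons": 20
}}

```text
time_s: 12.35
tool_pos: [0.5834, 0.0532, 0.2714]
tool_rot: [-179.9, -0.1, -5.8]
force: [1.4, 2.7, -1.5]
grip_width: 0.022
grasp_force: 20.5
```

```bash
python3 go.py .607 .301 .108 -5.6
```

```text
t 12.35 pos [0.5834 0.0532 0.2714] rot [-1.7987e+02 -6.0000e-02 -5.7800e+00] F [ 1.4  2.7 -1.5] w 0.022 g 20.50820091040805 q7 -117.8
shift now-axes [-0.0014 -0.2489  0.0004] turn [-0.0023 -0.001  -0.0031] | after turn [-7.000e-04 -2.489e-01 -1.000e-04]
```

{"api": "send_rows", "payload": {
  "xyz": [
    [0,-0.006,0],
    [0,-0.012,0],
    [0,-0.015,0],
    [0,-0.015,0],
    [0,-0.015,0],
    [0,-0.015,0],
    [0,-0.015,0],
    [0,-0.015,0],
    [0,-0.015,0],
    [0,-0.015,0],
    [0,-0.015,0],
    [0,0,0]
  ],
  "rotation": [
    [0,0,0],
    [0,0,0],
    [0,0,0],
    [0,0,0],
    [0,0,0],
    [0,0,0],
    [0,0,0],
    [0,0,0],
    [0,0,0],
    [0,0,0],
    [0,0,0],
    [0,0,0]
  ],
  "jaw": [0,0,0,0,0,0,0,0,0,0,0,0]
}}

```text
time_s: 13.55
tool_pos: [0.5983, 0.2086, 0.2713]
tool_rot: [-179.8, -0.1, -5.6]
force: [0.8, 0.9, 3.6]
grip_width: 0.0218
grasp_force: 20.0
```

```bash
python3 go.py .607 .301 .108 -5.6
```

```text
t 13.55 pos [0.5983 0.2086 0.2713] rot [-1.7977e+02 -8.0000e-02 -5.5600e+00] F [0.8 0.9 3.6] w 0.0218 g 20.032693581706553 q7 -133.6
shift now-axes [-0.0003 -0.0928  0.0002] turn [-0.004  -0.0014  0.0007] | after turn [-0.0004 -0.0928 -0.0002]
```

{"api": "send_rows", "payload": {
  "xyz": [
    [0,-0.012,0],
    [0,-0.015,0],
    [0,-0.015,0],
    [0,-0.015,0],
    [0,-0.015,0],
    [0,-0.012,0],
    [0,-0.006,0],
    [0,-0.004,0],
    [0,0,0],
    [0,0,0]
  ],
  "rotation": [
    [0,0,0],
    [0,0,0],
    [0,0,0],
    [0,0,0],
    [0,0,0],
    [0,0,0],
    [0,0,0],
    [0,0,0],
    [0,0,0],
    [0,0,0]
  ],
  "jaw": [0,0,0,0,0,0,0,0,0,0]
}}

```text
time_s: 14.55
tool_pos: [0.6075, 0.2992, 0.2713]
tool_rot: [-179.9, 0.0, -5.7]
force: [-2.8, 1.3, 6.2]
grip_width: 0.022
grasp_force: 20.0
```

{"api": "send_rows", "payload": {
  "xyz": [
    [0,0,0],
    [0,0,0],
    [0,0,0],
    [0,0,0],
    [0,0,-0.02],
    [0,0,-0.03],
    [0,0,-0.03],
    [0,0,-0.03],
    [0,0,0]
  ],
  "rotation": [
    [0,0,0],
    [0,0,0],
    [0,0,0],
    [0,0,0],
    [0,0,0],
    [0,0,0],
    [0,0,0],
    [0,0,0],
    [0,0,0]
  ],
  "jaw": [0.4,0.7,0.8,0.8,0.8,0.8,0.8,0.8,0.8]
}}

```text
time_s: 15.45
tool_pos: [0.6089, 0.2988, 0.3861]
tool_rot: [-179.8, -0.4, -5.8]
force: [-0.4, 0.3, 0.6]
grip_width: 0.0693
grasp_force: 0.0
```

```bash
python3 go.py .5593 -.232 .2 -58
python3 - <<'E'
from h import *
T=cam("top");cv2.imwrite("pics/t3.png",T["image"])
E
```

```text
t 15.45 pos [0.6089 0.2988 0.3861] rot [-179.76   -0.38   -5.83] F [-0.4  0.3  0.6] w 0.0693 g 0.0 q7 -138.8
shift now-axes [0.0044 0.5332 0.0204] turn [-0.0069 -0.0044  0.9106] | after turn [0.4239 0.3233 0.0226]
```

View pics/t3.png

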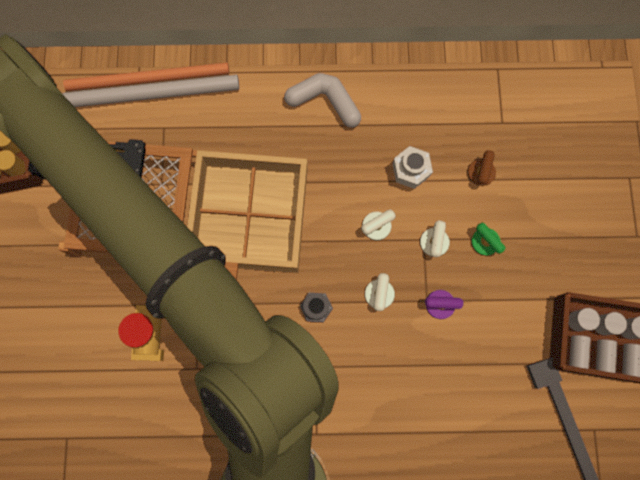

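The gate is open and the pen empty. Its divider cross is at pixel (251,213), and the handles at (378,225), (435,240) and (379,292) have not moved. Going to H1.

{"api": "send_rows", "payload": {
  "xyz": [
    [0,0.038,0],
    [0,0.038,0],
    [0,0.038,0],
    [0,0.038,0],
    [0,0.038,0],
    [0,0.038,0],
    [0,0.038,0],
    [0,0.038,0],
    [0,0.038,0],
    [0,0.038,0],
    [0,0.038,0],
    [0,0.038,0],
    [0,0.038,0],
    [0,0.038,0],
    [0,0,0]
  ],
  "rotation": [
    [0,0,0],
    [0,0,0],
    [0,0,0],
    [0,0,0],
    [0,0,0],
    [0,0,0],
    [0,0,0],
    [0,0,0],
    [0,0,0],
    [0,0,0],
    [0,0,0],
    [0,0,0],
    [0,0,0],
    [0,0,0],
    [0,0,0]
  ],
  "jaw": [0.8,0.8,0.8,0.8,0.8,0.8,0.8,0.8,0.8,0.8,0.8,0.8,0.8,0.8,0.8]
}}

```text
time_s: 17.0
tool_pos: [0.5521, -0.2392, 0.3788]
tool_rot: [179.8, 0.2, -6.4]
force: [-0.4, -0.0, -0.5]
grip_width: 0.0698
grasp_force: 0.0
```

{"api": "send_rows", "payload": {
  "xyz": [
    [0,0,0],
    [0,0,0],
    [0,0,0],
    [0,0,0],
    [0,0,0],
    [0,0,0],
    [0,0,0],
    [0,0,0]
  ],
  "rotation": [
    [0,0,0.13],
    [0,0,0.13],
    [0,0,0.13],
    [0,0,0.13],
    [0,0,0.13],
    [0,0,0.13],
    [0,0,0.13],
    [0,0,0]
  ],
  "jaw": [0.8,0.8,0.8,0.8,0.8,0.8,0.8,0.8]
}}

```text
time_s: 17.8
tool_pos: [0.5541, -0.2311, 0.3798]
tool_rot: [179.9, 0.1, -58.0]
force: [0.3, 0.0, -0.0]
grip_width: 0.0702
grasp_force: 0.0
```

```bash
python3 go.py .560 -.232 .039 -58
python3 - <<'E'
from h import *
np.set_printoptions(precision=4,suppress=True)
S=cam("scene");T=cam("top")
print("pen cross",onz(T,(251,213.5),.026))
a=onz(T,(256,168),.026);b=onz(T,(246,262),.026);print(np.degrees(np.arctan2(*(a-b)[1::-1])))
for n,s in dict(H1=[(655,233),(718,175)],H2=[(508,252),(508,182)],H3=[(632,100),(624,40)]).items():
    s=[(200+(u-450)/3,230+v/3) for u,v in s];print(n,(onz(S,s[0],.041)+onz(S,s[1],.041))/2)
cv2.imwrite("pics/h1.png",cv2.resize(S["image"][150:330,180:340],None,fx=3,fy=3))
E
```

```text
t 17.8 pos [ 0.5541 -0.2311  0.3798] rot [ 1.7992e+02  9.0000e-02 -5.7950e+01] F [ 0.3  0.  -0. ] w 0.0702 g 0.0 q7 -134.9
shift now-axes [ 0.0042 -0.0048  0.1773] turn [0.0014 0.0015 0.0008] | after turn [ 0.0039 -0.0046  0.1773]
pen cross [0.5864 0.046  0.026 ]
-5.476165785833434
H1 [ 0.56   -0.2288  0.041 ]
H2 [ 0.5213 -0.3563  0.041 ]
H3 [ 0.4089 -0.2305  0.041 ]
```

View pics/h1.png

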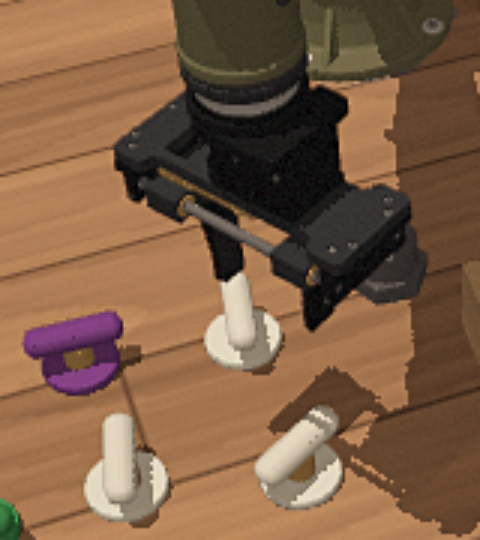

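The gripper hovers over H1 at crop (300,455) and all three handles are in place. Descending.

{"api": "send_rows", "payload": {
  "xyz": [
    [0.0027,-0.0054,0],
    [0,0,0.02],
    [0,0,0.025],
    [0,0,0.025],
    [0,0,0.025],
    [0,0,0.025],
    [0,0,0.02],
    [0,0,0.016],
    [0,0,0.012],
    [0,0,0.009],
    [0,0,0],
    [0,0,0],
    [0,0,0],
    [0,0,0],
    [0,0,0],
    [0,0,0],
    [0,0,0],
    [0,0,0],
    [0,0,0]
  ],
  "rotation": [
    [0,0,0],
    [0,0,0],
    [0,0,0],
    [0,0,0],
    [0,0,0],
    [0,0,0],
    [0,0,0],
    [0,0,0],
    [0,0,0],
    [0,0,0],
    [0,0,0],
    [0,0,0],
    [0,0,0],
    [0,0,0],
    [0,0,0],
    [0,0,0],
    [0,0,0],
    [0,0,0],
    [0,0,0]
  ],
  "jaw": [0.8,0.8,0.8,0.8,0.8,0.8,0.8,0.8,0.8,0.8,0.8,0.6,0.45,0.35,0.25,0.2,0.1,0,0],
  "newtons": 15
}}

```text
time_s: 19.8
tool_pos: [0.5602, -0.2312, 0.2041]
tool_rot: [179.9, -0.0, -58.0]
force: [-1.2, -0.6, 1.4]
grip_width: 0.024
grasp_force: 15.0
```

{"api": "send_rows", "payload": {
  "xyz": [
    [0,0,-0.005],
    [0,0,-0.01],
    [0,0,-0.02],
    [0,0,-0.025],
    [0,0,-0.025],
    [0,0,-0.025],
    [0,0,-0.01],
    [0,0,0]
  ],
  "rotation": [
    [0,0,0],
    [0,0,0],
    [0,0,0],
    [0,0,0],
    [0,0,0],
    [0,0,0],
    [0,0,0],
    [0,0,0]
  ],
  "jaw": [0,0,0,0,0,0,0,0]
}}

```text
time_s: 20.6
tool_pos: [0.561, -0.2306, 0.3259]
tool_rot: [-179.9, -0.2, -57.9]
force: [-0.8, 0.1, -2.5]
grip_width: 0.024
grasp_force: 15.0
```

```bash
python3 - <<'E'
from h import *
a=np.radians(-5.55);c=np.array([.5845,.0515])
for n,p in dict(pp=(.055,.055),pm=(.055,-.055),mm=(-.055,-.055)).items():print(n,c+np.array([[np.cos(a),-np.sin(a)],[np.sin(a),np.cos(a)]])@p)
E
python3 go.py .634 -.0086 .16 -58
```

```text
pp [0.64456146 0.10092288]
pm [ 0.63392288 -0.00856146]
mm [0.52443854 0.00207712]
t 20.6 pos [ 0.561  -0.2306  0.3259] rot [-179.89   -0.18  -57.92] F [-0.8  0.1 -2.5] w 0.024 g 14.969811789924279 q7 -136.5
shift now-axes [-0.1493 -0.1797  0.0023] turn [-0.0019 -0.0031  0.0013] | after turn [-0.1496 -0.1795  0.0024]
```

{"api": "send_rows", "payload": {
  "xyz": [
    [0,0,-0.005],
    [0,0,0],
    [0,0,0],
    [0,0,0],
    [0,0,0],
    [0,0,0],
    [0,0,0],
    [0,0,0]
  ],
  "rotation": [
    [0,0,-0.13],
    [0,0,-0.13],
    [0,0,-0.13],
    [0,0,-0.13],
    [0,0,-0.13],
    [0,0,-0.13],
    [0,0,-0.13],
    [0,0,0]
  ],
  "jaw": [0,0,0,0,0,0,0,0]
}}

```text
time_s: 21.4
tool_pos: [0.5599, -0.2306, 0.3272]
tool_rot: [-179.9, 0.1, -5.8]
force: [0.3, 0.2, -1.5]
grip_width: 0.0239
grasp_force: 15.0
```

```bash
python3 go.py .6446 .101 .16 -5.6
```

```text
t 21.4 pos [ 0.5599 -0.2306  0.3272] rot [-1.7992e+02  1.4000e-01 -5.7700e+00] F [ 0.3  0.2 -1.5] w 0.0239 g 14.968247884826269 q7 -86.7
shift now-axes [ 0.051  -0.3385  0.0041] turn [-0.0015  0.0025 -0.0029] | after turn [ 0.052  -0.3383  0.0037]
```

{"api": "send_rows", "payload": {
  "xyz": [
    [0.004,-0.013,0],
    [0.004,-0.026,0],
    [0.004,-0.026,0],
    [0.004,-0.026,0],
    [0.004,-0.026,0],
    [0.004,-0.026,0],
    [0.004,-0.026,0],
    [0.004,-0.026,0],
    [0.004,-0.026,0],
    [0.004,-0.026,0],
    [0.004,-0.026,0],
    [0.004,-0.026,0],
    [0.004,-0.026,0],
    [0,-0.0135,0],
    [0,0,0],
    [0,0,0]
  ],
  "rotation": [
    [0,0,0],
    [0,0,0],
    [0,0,0],
    [0,0,0],
    [0,0,0],
    [0,0,0],
    [0,0,0],
    [0,0,0],
    [0,0,0],
    [0,0,0],
    [0,0,0],
    [0,0,0],
    [0,0,0],
    [0,0,0],
    [0,0,0],
    [0,0,0]
  ],
  "jaw": [0,0,0,0,0,0,0,0,0,0,0,0,0,0,0,0]
}}

```text
time_s: 23.0
tool_pos: [0.6462, 0.1003, 0.3286]
tool_rot: [179.9, 0.0, -5.8]
force: [-0.5, -0.8, -2.7]
grip_width: 0.024
grasp_force: 15.0
```

```bash
python3 go.py .6446 .101 .0525 -5.6
```

```text
t 23.0 pos [0.6462 0.1003 0.3286] rot [ 1.7992e+02  3.0000e-02 -5.8400e+00] F [-0.5 -0.8 -2.7] w 0.024 g 14.969749779556878 q7 -121.4
shift now-axes [-0.0016 -0.0007  0.1126] turn [ 0.0014  0.0006 -0.0041] | after turn [-0.0016 -0.0006  0.1126]
```

{"api": "send_rows", "payload": {
  "xyz": [
    [-0.0016,0,0.01],
    [0,0,0.02],
    [0,0,0.02],
    [0,0,0.02],
    [0,0,0.015],
    [0,0,0.01],
    [0,0,0.008],
    [0,0,0.005],
    [0,0,0.0],
    [0,0,0.002],
    [0,0,0.0015],
    [0,0,0],
    [0,0,0]
  ],
  "rotation": [
    [0,0,0],
    [0,0,0],
    [0,0,0],
    [0,0,0],
    [0,0,0],
    [0,0,0],
    [0,0,0],
    [0,0,0],
    [0,0,0],
    [0,0,0],
    [0,0,0],
    [0,0,0],
    [0,0,0]
  ],
  "jaw": [0,0,0,0,0,0,0,0,0,0,0,0,0]
}}

```text
time_s: 24.3
tool_pos: [0.6448, 0.1009, 0.2178]
tool_rot: [180.0, -0.0, -5.8]
force: [0.2, 0.5, -1.6]
grip_width: 0.0235
grasp_force: 15.0
```

{"api": "send_rows", "payload": {
  "xyz": [
    [0,0,0.0015],
    [0,0,0.001],
    [0,0,0.001],
    [0,0,0],
    [0,0,0]
  ],
  "rotation": [
    [0,0,0],
    [0,0,0],
    [0,0,0],
    [0,0,0],
    [0,0,0]
  ],
  "jaw": [0,0,0,0,0]
}}

```text
time_s: 24.8
tool_pos: [0.6448, 0.1009, 0.2142]
tool_rot: [180.0, -0.0, -5.8]
force: [-0.6, 0.3, 0.5]
grip_width: 0.0239
grasp_force: 15.0
```

{"api": "send_rows", "payload": {
  "xyz": [
    [0,0,0.0005],
    [0,0,0],
    [0,0,0],
    [0,0,0],
    [0,0,0],
    [0,0,0],
    [0,0,-0.01],
    [0,0,-0.02],
    [0,0,-0.03],
    [0,0,-0.03],
    [0,0,-0.03],
    [0,0,0]
  ],
  "rotation": [
    [0,0,0],
    [0,0,0],
    [0,0,0],
    [0,0,0],
    [0,0,0],
    [0,0,0],
    [0,0,0],
    [0,0,0],
    [0,0,0],
    [0,0,0],
    [0,0,0],
    [0,0,0]
  ],
  "jaw": [0.1,0.3,0.4,0.5,0.5,0.5,0.5,0.5,0.5,0.5,0.5,0.5]
}}

```text
time_s: 26.0
tool_pos: [0.646, 0.102, 0.3395]
tool_rot: [-179.9, -0.5, -5.8]
force: [1.4, 0.6, 0.5]
grip_width: 0.0435
grasp_force: 0.0
```

```bash
python3 go.py .521 -.357 .15 -10.7
python3 - <<'E'
from h import *
T=cam("top");m=white(T);n,l,s,c=cv2.connectedComponentsWithStats(m)
for i in range(1,n):
    if s[i,4]>200:print(s[i],c[i].round(1),onz(T,c[i],.025).round(3))
E
```

```text
t 26.0 pos [0.646  0.102  0.3395] rot [-179.88   -0.5    -5.79] F [1.4 0.6 0.5] w 0.0435 g 0.0 q7 -121.2
shift now-axes [-0.0783  0.4693  0.0243] turn [-0.0026 -0.0087  0.0857] | after turn [-0.0376  0.4742  0.026 ]
[ 286   74   74   51 1422] [325.5  94.6] [ 0.867 -0.123  0.025]
[212  76  26  13 286] [225.2  81.9] [0.902 0.108 0.025]
[  41   86  102   21 1162] [91.1 96.1] [0.871 0.415 0.025]
[395 147  37  38 715] [413.4 166. ] [ 0.691 -0.316  0.025]
[432 221  17  35 382] [440.2 239.6] [ 0.522 -0.366  0.025]
[376 274  18  36 442] [384.1 292.6] [ 0.407 -0.239  0.025]
[578 309  22  21 366] [588.3 318.9] [ 0.345 -0.67   0.025]
[605 313  22  21 372] [615.2 323.1] [ 0.335 -0.726  0.025]
[574 336  16  32 396] [581.8 351.4] [ 0.277 -0.649  0.025]
[602 340  14  32 382] [608.7 355.6] [ 0.268 -0.704  0.025]
[628 345  12  31 314] [634.3 360. ] [ 0.258 -0.757  0.025]
```

{"api": "send_rows", "payload": {
  "xyz": [
    [0,0,0],
    [-0.0029,0.0365,0.002],
    [-0.0029,0.0365,0.002],
    [-0.0029,0.0365,0.002],
    [-0.0029,0.0365,0.002],
    [-0.0029,0.0365,0.002],
    [-0.0029,0.0365,0.002],
    [-0.0029,0.0365,0.002],
    [-0.0029,0.0365,0.002],
    [-0.0029,0.0365,0.002],
    [-0.0029,0.0365,0.002],
    [-0.0029,0.0365,0.002],
    [-0.0029,0.0365,0.002],
    [-0.0029,0.0365,0.002],
    [0,0,0],
    [0,0,0]
  ],
  "rotation": [
    [0,0,0.0857],
    [0,0,0],
    [0,0,0],
    [0,0,0],
    [0,0,0],
    [0,0,0],
    [0,0,0],
    [0,0,0],
    [0,0,0],
    [0,0,0],
    [0,0,0],
    [0,0,0],
    [0,0,0],
    [0,0,0],
    [0,0,0],
    [0,0,0]
  ],
  "jaw": [0.5,0.5,0.5,0.5,0.8,0.8,0.8,0.8,0.8,0.8,0.8,0.8,0.8,0.8,0.8,0.8]
}}

```text
time_s: 27.65
tool_pos: [0.5186, -0.3593, 0.3064]
tool_rot: [-179.9, 0.1, -10.9]
force: [1.0, 0.1, 0.4]
grip_width: 0.0696
grasp_force: 0.0
```

```bash
python3 go.py .521 -.357 .0395 -10.7
python3 - <<'E'
from h import *
T=cam("scene")
def blobs(im):
    n,l,s,c=cv2.connectedComponentsWithStats(white(dict(image=im)))
    return [(s[i].tolist(),c[i].round(1).tolist()) for i in range(1,n) if s[i,4]>150 and 190<c[i][0]<420 and 180<c[i][1]<330]
print(blobs(cv2.imread("pics/scene0.png")));print(blobs(T["image"]))
E
```

```text
t 27.65 pos [ 0.5186 -0.3593  0.3064] rot [-1.7993e+02  1.0000e-01 -1.0860e+01] F [1.  0.1 0.4] w 0.0696 g 0.0 q7 -79.6
shift now-axes [ 0.0021 -0.0026  0.1034] turn [-0.0011  0.0017 -0.0027] | after turn [ 0.0019 -0.0027  0.1034]
[([248, 241, 22, 32, 353], [257.2, 257.7]), ([265, 285, 29, 34, 447], [280.2, 302.4]), ([208, 288, 17, 36, 386], [217.2, 306.1])]
[([248, 241, 26, 32, 268], [257.9, 260.2]), ([208, 288, 28, 36, 278], [222.0, 306.8])]
```

{"api": "send_rows", "payload": {
  "xyz": [
    [0.002,-0.0026,0],
    [0,0,0.015],
    [0,0,0.02],
    [0,0,0.02],
    [0,0,0.02],
    [0,0,0.015],
    [0,0,0.009],
    [0,0,0.004],
    [0,0,0],
    [0,0,0],
    [0,0,0],
    [0,0,0],
    [0,0,0],
    [0,0,0],
    [0,0,0],
    [0,0,0],
    [0,0,0]
  ],
  "rotation": [
    [0,0,0],
    [0,0,0],
    [0,0,0],
    [0,0,0],
    [0,0,0],
    [0,0,0],
    [0,0,0],
    [0,0,0],
    [0,0,0],
    [0,0,0],
    [0,0,0],
    [0,0,0],
    [0,0,0],
    [0,0,0],
    [0,0,0],
    [0,0,0],
    [0,0,0]
  ],
  "jaw": [0.8,0.8,0.8,0.8,0.8,0.8,0.8,0.8,0.8,0.6,0.45,0.35,0.25,0.2,0.1,0,0],
  "newtons": 15
}}

```text
time_s: 29.4
tool_pos: [0.522, -0.3562, 0.2046]
tool_rot: [180.0, 0.0, -10.7]
force: [0.4, -0.3, 0.5]
grip_width: 0.0236
grasp_force: 14.9
```

{"api": "send_rows", "payload": {
  "xyz": [
    [0,0,-0.005],
    [0,0,-0.01],
    [0,0,-0.02],
    [0,0,-0.025],
    [0,0,-0.025],
    [0,0,-0.025],
    [0,0,-0.015],
    [0,0,0]
  ],
  "rotation": [
    [0,0,0],
    [0,0,0],
    [0,0,0],
    [0,0,0],
    [0,0,0],
    [0,0,0],
    [0,0,-0.087],
    [0,0,0]
  ],
  "jaw": [0,0,0,0,0,0,0,0]
}}

```text
time_s: 30.2
tool_pos: [0.5229, -0.3561, 0.3328]
tool_rot: [179.8, -0.3, -5.7]
force: [1.4, 0.6, -3.9]
grip_width: 0.024
grasp_force: 14.9
```

```bash
python3 go.py .634 -.0086 .165 -5.6
python3 - <<'E'
from h import *
T=cam("top");n,l,s,c=cv2.connectedComponentsWithStats(white(T))
print([(s[i].tolist(),c[i].round(1).tolist()) for i in range(1,n) if s[i,4]>80 and 200<c[i][0]<460 and 180<c[i][1]<330])
E
```

```text
t 30.2 pos [ 0.5229 -0.3561  0.3328] rot [179.85  -0.26  -5.69] F [ 1.4  0.6 -3.9] w 0.024 g 14.904893366619945 q7 -74.7
shift now-axes [ 0.0761 -0.3569  0.0037] turn [ 0.0027 -0.0045 -0.0016] | after turn [ 0.0767 -0.3567  0.0043]
[([214, 169, 28, 35, 568], [227.8, 187.7]), ([375, 275, 19, 35, 384], [384.6, 294.4])]
```

{"api": "send_rows", "payload": {
  "xyz": [
    [0.003,-0.0137,0],
    [0.0059,-0.0275,0],
    [0.0059,-0.0275,0],
    [0.0059,-0.0275,0],
    [0.0059,-0.0275,0],
    [0.0059,-0.0275,0],
    [0.0059,-0.0275,0],
    [0.0059,-0.0275,0],
    [0.0059,-0.0275,0],
    [0.0059,-0.0275,0],
    [0.0059,-0.0275,0],
    [0.0059,-0.0275,0],
    [0.0059,-0.0275,0],
    [0.003,-0.0137,0],
    [0,0,0],
    [0,0,0]
  ],
  "rotation": [
    [0,0,0],
    [0,0,0],
    [0,0,0],
    [0,0,0],
    [0,0,0],
    [0,0,0],
    [0,0,0],
    [0,0,0],
    [0,0,0],
    [0,0,0],
    [0,0,0],
    [0,0,0],
    [0,0,0],
    [0,0,0],
    [0,0,0],
    [0,0,0]
  ],
  "jaw": [0,0,0,0,0,0,0,0,0,0,0,0,0,0,0,0]
}}

```text
time_s: 31.85
tool_pos: [0.6337, -0.0089, 0.3287]
tool_rot: [179.9, 0.1, -5.8]
force: [-0.7, -0.6, -2.9]
grip_width: 0.024
grasp_force: 14.9
```

```bash
python3 go.py .634 -.0086 .0546 -5.6
```

```text
t 31.85 pos [ 0.6337 -0.0089  0.3287] rot [ 1.7992e+02  9.0000e-02 -5.7500e+00] F [-0.7 -0.6 -2.9] w 0.024 g 14.905735272914171 q7 -110.6
shift now-axes [ 0.0004 -0.0005  0.1106] turn [ 0.0014  0.0016 -0.0027] | after turn [ 0.0003 -0.0004  0.1106]
```

{"api": "send_rows", "payload": {
  "xyz": [
    [0,0,0.01],
    [0,0,0.02],
    [0,0,0.02],
    [0,0,0.02],
    [0,0,0.015],
    [0,0,0.01],
    [0,0,0.008],
    [0,0,0.005],
    [0,0,0.002],
    [0,0,0.001],
    [0,0,0.001],
    [0,0,0.001],
    [0,0,0.001],
    [0,0,0],
    [0,0,0]
  ],
  "rotation": [
    [0,0,0],
    [0,0,0],
    [0,0,0],
    [0,0,0],
    [0,0,0],
    [0,0,0],
    [0,0,0],
    [0,0,0],
    [0,0,0],
    [0,0,0],
    [0,0,0],
    [0,0,0],
    [0,0,0],
    [0,0,0],
    [0,0,0]
  ],
  "jaw": [0,0,0,0,0,0,0,0,0,0,0,0,0,0,0]
}}

```text
time_s: 33.35
tool_pos: [0.634, -0.0082, 0.2155]
tool_rot: [180.0, -0.0, -5.7]
force: [-0.1, 0.3, -3.0]
grip_width: 0.0241
grasp_force: 14.9
```

{"api": "send_rows", "payload": {
  "xyz": [
    [0,0,0.0008],
    [0,0,0.0007],
    [0,0,0],
    [0,0,0]
  ],
  "rotation": [
    [0,0,0],
    [0,0,0],
    [0,0,0],
    [0,0,0]
  ],
  "jaw": [0,0,0,0]
}}

```text
time_s: 33.75
tool_pos: [0.6342, -0.0081, 0.2146]
tool_rot: [180.0, -0.0, -5.7]
force: [-2.0, 0.1, 3.9]
grip_width: 0.024
grasp_force: 14.9
```

Contact made. I release, rise and head for H3.

{"api": "send_rows", "payload": {
  "xyz": [
    [0,0,0],
    [0,0,0],
    [0,0,0],
    [0,0,0],
    [0,0,0],
    [0,0,0],
    [0,0,-0.01],
    [0,0,-0.02],
    [0,0,-0.03],
    [0,0,-0.03],
    [0,0,-0.03],
    [0,0,0]
  ],
  "rotation": [
    [0,0,0],
    [0,0,0],
    [0,0,0],
    [0,0,0],
    [0,0,0],
    [0,0,0],
    [0,0,0],
    [0,0,0],
    [0,0,0],
    [0,0,0],
    [0,0,0.055],
    [0,0,0]
  ],
  "jaw": [0.1,0.3,0.4,0.5,0.5,0.5,0.5,0.5,0.5,0.5,0.5,0.5]
}}

```text
time_s: 34.95
tool_pos: [0.6355, -0.0074, 0.3399]
tool_rot: [-180.0, -0.5, -8.9]
force: [-0.2, 0.3, 0.0]
grip_width: 0.0438
grasp_force: 0.0
```

```bash
python3 go.py .408 -.231 .15 -9
python3 - <<'E'
from h import *
for k in("top","scene"):
    T=cam(k);cv2.imwrite(f"pics/{k}5.png",T["image"])
a=cv2.imread("pics/top5.png")[140:320,180:480];cv2.imwrite("pics/v5.png",cv2.resize(a,None,fx=2.5,fy=2.5))
E
```

```text
t 34.95 pos [ 0.6355 -0.0074  0.3399] rot [-179.95   -0.52   -8.92] F [-0.2  0.3  0. ] w 0.0438 g 0.0 q7 -113.5
shift now-axes [-0.1903  0.2562  0.0245] turn [-0.0009 -0.0091  0.0014] | after turn [-0.1897  0.2565  0.0264]
```

View pics/v5.png

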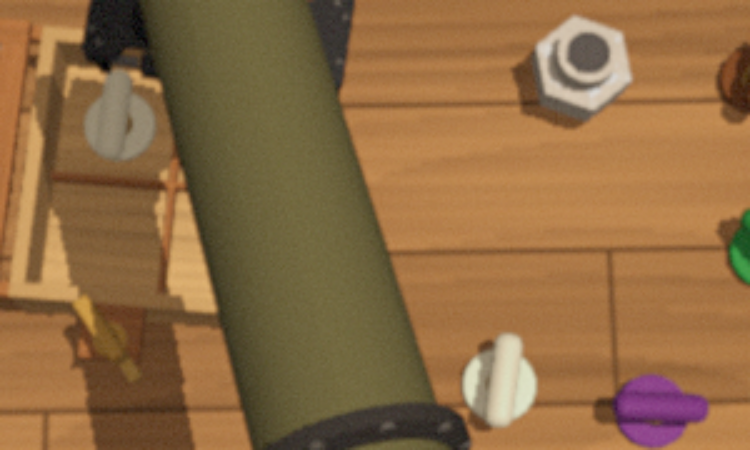

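H1 stands in its bay at crop (118,120). H3 at (500,380) is unmoved.

{"api": "send_rows", "payload": {
  "xyz": [
    [-0.019,0.0257,0],
    [-0.019,0.0257,0],
    [-0.019,0.0257,0.003],
    [-0.019,0.0257,0.003],
    [-0.019,0.0257,0.003],
    [-0.019,0.0257,0.003],
    [-0.019,0.0257,0.003],
    [-0.019,0.0257,0.003],
    [-0.019,0.0257,0.003],
    [-0.019,0.0257,0.003],
    [0,0,0],
    [0,0,0]
  ],
  "rotation": [
    [0,0,0],
    [0,0,0],
    [0,0,0],
    [0,0,0],
    [0,0,0],
    [0,0,0],
    [0,0,0],
    [0,0,0],
    [0,0,0],
    [0,0,0],
    [0,0,0],
    [0,0,0]
  ],
  "jaw": [0.5,0.5,0.5,0.6,0.8,0.8,0.8,0.8,0.8,0.8,0.8,0.8]
}}

```text
time_s: 36.25
tool_pos: [0.4059, -0.233, 0.3092]
tool_rot: [-180.0, 0.1, -9.0]
force: [0.8, -0.6, -0.4]
grip_width: 0.0695
grasp_force: 0.0
```

```bash
python3 go.py .408 -.231 .0395 -9
python3 - <<'E'
from h import *
T=cam("scene");n,l,s,c=cv2.connectedComponentsWithStats(white(T))
print([(s[i].tolist(),c[i].round(1).tolist()) for i in range(1,n) if s[i,4]>80 and 190<c[i][0]<460 and 180<c[i][1]<330])
E
```

```text
t 36.25 pos [ 0.4059 -0.233   0.3092] rot [-1.7995e+02  8.0000e-02 -8.9700e+00] F [ 0.8 -0.6 -0.4] w 0.0695 g 0.0 q7 -73.4
shift now-axes [ 0.0019 -0.0022  0.1062] turn [-0.0008  0.0014  0.0005] | after turn [ 0.0018 -0.0023  0.1062]
[([254, 244, 20, 29, 125], [264.8, 259.2]), ([412, 266, 27, 30, 423], [424.0, 282.0]), ([368, 276, 27, 31, 448], [379.7, 292.6])]
```

{"api": "send_rows", "payload": {
  "xyz": [
    [0.002,-0.0022,0],
    [0,0,0.015],
    [0,0,0.02],
    [0,0,0.02],
    [0,0,0.02],
    [0,0,0.016],
    [0,0,0.01],
    [0,0,0.005],
    [0,0,0],
    [0,0,0],
    [0,0,0],
    [0,0,0],
    [0,0,0],
    [0,0,0],
    [0,0,0],
    [0,0,0],
    [0,0,0]
  ],
  "rotation": [
    [0,0,0],
    [0,0,0],
    [0,0,0],
    [0,0,0],
    [0,0,0],
    [0,0,0],
    [0,0,0],
    [0,0,0],
    [0,0,0],
    [0,0,0],
    [0,0,0],
    [0,0,0],
    [0,0,0],
    [0,0,0],
    [0,0,0],
    [0,0,0],
    [0,0,0]
  ],
  "jaw": [0.8,0.8,0.8,0.8,0.8,0.8,0.8,0.8,0.8,0.6,0.45,0.35,0.25,0.2,0.1,0,0],
  "newtons": 15
}}

```text
time_s: 38.0
tool_pos: [0.409, -0.2309, 0.2041]
tool_rot: [180.0, 0.0, -8.9]
force: [-0.0, 0.4, 0.8]
grip_width: 0.0243
grasp_force: 14.9
```

{"api": "send_rows", "payload": {
  "xyz": [
    [0,0,-0.005],
    [0,0,-0.01],
    [0,0,-0.02],
    [0,0,-0.025],
    [0,0,-0.025],
    [0,0,-0.025],
    [0,0,-0.015],
    [0,0,0]
  ],
  "rotation": [
    [0,0,0],
    [0,0,0],
    [0,0,0],
    [0,0,0],
    [0,0,0],
    [0,0,0],
    [0,0,-0.057],
    [0,0,0]
  ],
  "jaw": [0,0,0,0,0,0,0,0]
}}

```text
time_s: 38.8
tool_pos: [0.4099, -0.2311, 0.3318]
tool_rot: [179.8, -0.2, -5.6]
force: [-0.3, 0.1, -2.2]
grip_width: 0.0239
grasp_force: 14.9
```

```bash
python3 go.py .5244 .0021 .165 -5.6
```

```text
t 38.8 pos [ 0.4099 -0.2311  0.3318] rot [179.81  -0.25  -5.59] F [-0.3  0.1 -2.2] w 0.0239 g 14.926840360276401 q7 -69.6
shift now-axes [ 0.0912 -0.2432  0.0029] turn [ 0.0034 -0.0043  0.0001] | after turn [ 0.0912 -0.2432  0.0033]
```

{"api": "send_rows", "payload": {
  "xyz": [
    [0.0045,-0.0122,0],
    [0.0091,-0.0243,0],
    [0.0091,-0.0243,0],
    [0.0091,-0.0243,0],
    [0.0091,-0.0243,0],
    [0.0091,-0.0243,0],
    [0.0091,-0.0243,0],
    [0.0091,-0.0243,0],
    [0.0091,-0.0243,0],
    [0.0091,-0.0243,0],
    [0.0045,-0.0122,0],
    [0,0,0],
    [0,0,0]
  ],
  "rotation": [
    [0,0,0],
    [0,0,0],
    [0,0,0],
    [0,0,0],
    [0,0,0],
    [0,0,0],
    [0,0,0],
    [0,0,0],
    [0,0,0],
    [0,0,0],
    [0,0,0],
    [0,0,0],
    [0,0,0]
  ],
  "jaw": [0,0,0,0,0,0,0,0,0,0,0,0,0]
}}

```text
time_s: 40.1
tool_pos: [0.5226, 0.0025, 0.328]
tool_rot: [-180.0, 0.1, -5.6]
force: [-0.9, -0.9, -1.2]
grip_width: 0.0238
grasp_force: 14.9
```

```bash
python3 go.py .5244 .0021 .0506 -5.6
```

```text
t 40.1 pos [0.5226 0.0025 0.328 ] rot [-1.80e+02  1.30e-01 -5.57e+00] F [-0.9 -0.9 -1.2] w 0.0238 g 14.927585874684155 q7 -106.5
shift now-axes [0.0021 0.0002 0.1139] turn [-0.0001  0.0023  0.0006] | after turn [0.0018 0.0002 0.1139]
```

{"api": "send_rows", "payload": {
  "xyz": [
    [0.002,0,0.01],
    [0,0,0.02],
    [0,0,0.02],
    [0,0,0.02],
    [0,0,0.015],
    [0,0,0.01],
    [0,0,0.008],
    [0,0,0.005],
    [0,0,0.002],
    [0,0,0.001],
    [0,0,0.001],
    [0,0,0.001],
    [0,0,0],
    [0,0,0]
  ],
  "rotation": [
    [0,0,0],
    [0,0,0],
    [0,0,0],
    [0,0,0],
    [0,0,0],
    [0,0,0],
    [0,0,0],
    [0,0,0],
    [0,0,0],
    [0,0,0],
    [0,0,0],
    [0,0,0],
    [0,0,0],
    [0,0,0]
  ],
  "jaw": [0,0,0,0,0,0,0,0,0,0,0,0,0,0]
}}

```text
time_s: 41.5
tool_pos: [0.5253, 0.0019, 0.2162]
tool_rot: [180.0, -0.0, -5.6]
force: [0.4, -0.9, -1.7]
grip_width: 0.0238
grasp_force: 14.9
```

{"api": "send_rows", "payload": {
  "xyz": [
    [0,0,0.0008],
    [0,0,0.0008],
    [0,0,0],
    [0,0,0]
  ],
  "rotation": [
    [0,0,0],
    [0,0,0],
    [0,0,0],
    [0,0,0]
  ],
  "jaw": [0,0,0,0]
}}

```text
time_s: 41.9
tool_pos: [0.5252, 0.0019, 0.2144]
tool_rot: [180.0, 0.0, -5.6]
force: [-0.7, 1.5, -2.1]
grip_width: 0.0243
grasp_force: 14.9
```

{"api": "send_rows", "payload": {
  "xyz": [
    [0,0,0.0006],
    [0,0,0.0004],
    [0,0,0],
    [0,0,0]
  ],
  "rotation": [
    [0,0,0],
    [0,0,0],
    [0,0,0],
    [0,0,0]
  ],
  "jaw": [0,0,0,0]
}}

```text
time_s: 42.3
tool_pos: [0.5253, 0.002, 0.2141]
tool_rot: [180.0, 0.0, -5.6]
force: [-2.3, -0.5, 4.5]
grip_width: 0.0239
grasp_force: 14.9
```

{"api": "send_rows", "payload": {
  "xyz": [
    [0,0,0],
    [0,0,0],
    [0,0,0],
    [0,0,0],
    [0,0,0],
    [0,0,0],
    [0,0,-0.01],
    [0,0,-0.02],
    [0,0,-0.03],
    [0,0,-0.04],
    [0,0,-0.05],
    [0,0,-0.03],
    [0,0,0]
  ],
  "rotation": [
    [0,0,0],
    [0,0,0],
    [0,0,0],
    [0,0,0],
    [0,0,0],
    [0,0,0],
    [0,0,0],
    [0,0,0],
    [0,0,0],
    [0,0,0],
    [0,0,0],
    [0,0,0],
    [0,0,0]
  ],
  "jaw": [0.1,0.3,0.4,0.5,0.5,0.5,0.5,0.5,0.5,0.5,0.5,0.5,0.5]
}}

```text
time_s: 43.6
tool_pos: [0.5266, 0.0029, 0.3989]
tool_rot: [179.9, -0.5, -5.6]
force: [0.7, 0.2, 0.8]
grip_width: 0.0436
grasp_force: 0.0
```

```bash
python3 go.py .608 .2988 .165 -5.6
python3 - <<'E'
from h import *
o=[cv2.resize(cam("top")["image"][140:320,60:420],None,fx=2.1,fy=2.1),cv2.resize(cam("scene")["image"][140:330,210:570],None,fx=2.1,fy=2.1)]
cv2.imwrite("pics/v6.png",cv2.resize(np.vstack(o),None,fx=.77,fy=.77))
E
```

```text
t 43.6 pos [0.5266 0.0029 0.3989] rot [179.93  -0.54  -5.59] F [0.7 0.2 0.8] w 0.0436 g 0.0 q7 -103.9
shift now-axes [ 0.0515 -0.3025  0.0706] turn [ 0.0011 -0.0094  0.0002] | after turn [ 0.0521 -0.3024  0.0704]
```

View pics/v6.png

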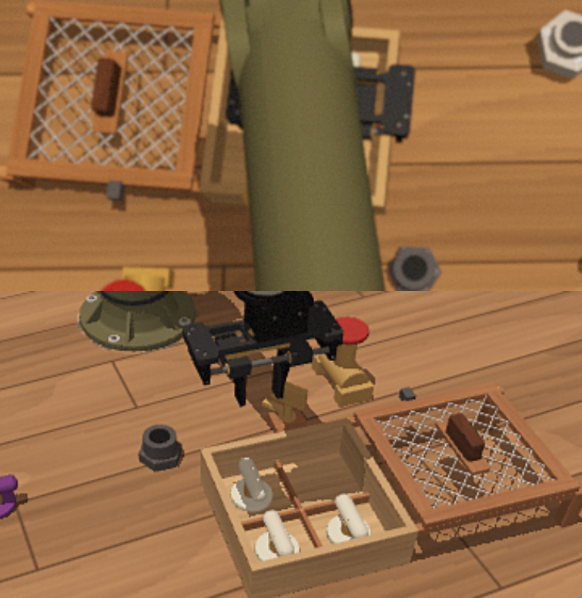

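All three handles stand upright in separate bays at (252,495), (278,535) and (350,520), and no white handle is left outside. Now close the gate.

{"api": "send_rows", "payload": {
  "xyz": [
    [0.0043,-0.0252,0],
    [0.0043,-0.0252,0],
    [0.0043,-0.0252,0],
    [0.0043,-0.0252,0],
    [0.0043,-0.0252,0],
    [0.0043,-0.0252,0],
    [0.0043,-0.0252,0],
    [0.0043,-0.0252,0],
    [0.0043,-0.0252,0],
    [0.0043,-0.0252,0],
    [0.0043,-0.0252,0],
    [0.0043,-0.0252,0],
    [0,0,0.02],
    [0,0,0.025],
    [0,0,0.025],
    [0,0,0],
    [0,0,0]
  ],
  "rotation": [
    [0,0,0],
    [0,0,0],
    [0,0,0],
    [0,0,0],
    [0,0,0],
    [0,0,0],
    [0,0,0],
    [0,0,0],
    [0,0,0],
    [0,0,0],
    [0,0,0],
    [0,0,0],
    [0,0,0],
    [0,0,0],
    [0,0,0],
    [0,0,0],
    [0,0,0]
  ],
  "jaw": [0.8,0.8,0.8,0.8,0.8,0.8,0.8,0.8,0.8,0.8,0.8,0.8,0.8,0.8,0.8,0.8,0.8]
}}

```text
time_s: 45.4
tool_pos: [0.6058, 0.2977, 0.3222]
tool_rot: [179.9, 0.1, -5.6]
force: [-0.1, -0.5, -0.1]
grip_width: 0.0694
grasp_force: 0.0
```

```bash
python3 go.py .608 .2988 .108 -5.6
```

```text
t 45.4 pos [0.6058 0.2977 0.3222] rot [ 1.7994e+02  1.5000e-01 -5.5800e+00] F [-0.1 -0.5 -0.1] w 0.0694 g 0.0 q7 -141.6
shift now-axes [ 0.0022 -0.0013  0.0507] turn [0.001  0.0026 0.0003] | after turn [ 0.0021 -0.0013  0.0507]
```

{"api": "send_rows", "payload": {
  "xyz": [
    [0.002,-0.0013,0.01],
    [0,0,0.014],
    [0,0,0.014],
    [0,0,0.012],
    [0,0,0],
    [0,0,0],
    [0,0,0],
    [0,0,0],
    [0,0,0],
    [0,0,0],
    [0,0,0],
    [0,0,0]
  ],
  "rotation": [
    [0,0,0],
    [0,0,0],
    [0,0,0],
    [0,0,0],
    [0,0,0],
    [0,0,0],
    [0,0,0],
    [0,0,0],
    [0,0,0],
    [0,0,0],
    [0,0,0],
    [0,0,0]
  ],
  "jaw": [0.8,0.8,0.8,0.8,0.8,0.5,0.3,0.2,0.1,0,0,0],
  "newtons": 20
}}

```text
time_s: 46.6
tool_pos: [0.6082, 0.299, 0.2735]
tool_rot: [-180.0, -0.0, -5.6]
force: [0.9, -3.2, -0.7]
grip_width: 0.0219
grasp_force: 20.7
```

{"api": "send_rows", "payload": {
  "xyz": [
    [0,0.007,0],
    [0,0.014,0],
    [0,0.015,0],
    [0,0.015,0],
    [0,0.015,0],
    [0,0.015,0],
    [0,0.015,0],
    [0,0.015,0],
    [0,0.015,0],
    [0,0.015,0],
    [0,0.015,0],
    [0,0.015,0],
    [0,0.015,0],
    [0,0.015,0],
    [0,0.014,0],
    [0,0.012,0],
    [0,0.008,0],
    [0,0,0],
    [0,0,0]
  ],
  "rotation": [
    [0,0,0],
    [0,0,0],
    [0,0,0],
    [0,0,0],
    [0,0,0],
    [0,0,0],
    [0,0,0],
    [0,0,0],
    [0,0,0],
    [0,0,0],
    [0,0,0],
    [0,0,0],
    [0,0,0],
    [0,0,0],
    [0,0,0],
    [0,0,0],
    [0,0,0],
    [0,0,0],
    [0,0,0]
  ],
  "jaw": [0,0,0,0,0,0,0,0,0,0,0,0,0,0,0,0,0,0,0]
}}

```text
time_s: 48.5
tool_pos: [0.5854, 0.0642, 0.2735]
tool_rot: [179.9, -0.0, -5.7]
force: [3.1, -1.8, -1.0]
grip_width: 0.0216
grasp_force: 20.0
```

```bash
python3 go.py .5834 .0532 .108 -5.6
```

```text
t 48.5 pos [0.5854 0.0642 0.2735] rot [ 1.7991e+02 -2.0000e-02 -5.6500e+00] F [ 3.1 -1.8 -1. ] w 0.0216 g 20.00806497177109 q7 -121.2
shift now-axes [-0.0009  0.0111  0.002 ] turn [ 0.0015 -0.0003 -0.0009] | after turn [-0.0009  0.0111  0.002 ]
```

Now the last 11 mm, gently, until it meets the stop.

{"api": "send_rows", "payload": {
  "xyz": [
    [-0.001,0.004,0],
    [0,0.003,0],
    [0,0.002,0],
    [0,0.001,0],
    [0,0.001,0],
    [0,0,0],
    [0,0,0]
  ],
  "rotation": [
    [0,0,0],
    [0,0,0],
    [0,0,0],
    [0,0,0],
    [0,0,0],
    [0,0,0],
    [0,0,0]
  ],
  "jaw": [0,0,0,0,0,0,0]
}}

```text
time_s: 49.2
tool_pos: [0.584, 0.0548, 0.2735]
tool_rot: [-179.9, -0.2, -5.6]
force: [7.9, 0.8, -5.4]
grip_width: 0.0219
grasp_force: 20.0
```

{"api": "send_rows", "payload": {
  "xyz": [
    [0,0.001,0],
    [0,0.001,0],
    [0,0,0],
    [0,0,0]
  ],
  "rotation": [
    [0,0,0],
    [0,0,0],
    [0,0,0],
    [0,0,0]
  ],
  "jaw": [0,0,0,0]
}}

```text
time_s: 49.6
tool_pos: [0.5838, 0.0533, 0.2735]
tool_rot: [-179.9, -0.2, -5.5]
force: [7.4, 0.7, -5.6]
grip_width: 0.0216
grasp_force: 20.0
```

{"api": "send_rows", "payload": {
  "xyz": [
    [0.0005,0.001,0],
    [0,0.001,0],
    [0,0,0],
    [0,0,0]
  ],
  "rotation": [
    [0,0,0],
    [0,0,0],
    [0,0,0],
    [0,0,0]
  ],
  "jaw": [0,0,0,0]
}}

```text
time_s: 50.0
tool_pos: [0.5838, 0.0528, 0.2735]
tool_rot: [-179.8, -0.2, -5.5]
force: [6.8, 4.4, -7.7]
grip_width: 0.0224
grasp_force: 20.1
```

{"api": "send_rows", "payload": {
  "xyz": [
    [0,0,0],
    [0,0,0],
    [0,0,0],
    [0,0,0],
    [0,0,0],
    [0,0,-0.02],
    [0,0,-0.03],
    [0,0,-0.03],
    [0,0,-0.03],
    [0,0,0],
    [0,0,0],
    [0,0,0],
    [0,0,0],
    [0,0,0],
    [0,0,0]
  ],
  "rotation": [
    [0,0,0],
    [0,0,0],
    [0,0,0],
    [0,0,0],
    [0,0,0],
    [0,0,0],
    [0,0,0],
    [0,0,0],
    [0,0,0],
    [0,0,-0.136],
    [0,0,-0.136],
    [0,0,-0.136],
    [0,0,-0.136],
    [0,0,-0.136],
    [0,0,0]
  ],
  "jaw": [0.3,0.6,0.8,0.8,0.8,0.8,0.8,0.8,0.8,0.8,0.8,0.8,0.8,0.8,0.8]
}}

```text
time_s: 51.5
tool_pos: [0.5832, 0.05, 0.3833]
tool_rot: [-180.0, 0.0, 33.4]
force: [-0.0, -0.4, 0.4]
grip_width: 0.0694
grasp_force: 0.0
```

```bash
python3 go.py .436 .0955 .19 33.3
python3 - <<'E'
from h import *
T=cam("top");S=cam("scene")
o=[cv2.resize(T["image"][140:320,175:315],None,fx=2.8,fy=2.8),cv2.resize(S["image"][160:340,325:465],None,fx=2.8,fy=2.8)]
cv2.imwrite("pics/v7.png",np.hstack(o))
E
```

```text
t 51.5 pos [0.5832 0.05   0.3833] rot [-1.7997e+02  2.0000e-02  3.3360e+01] F [-0.  -0.4  0.4] w 0.0694 g 0.0 q7 -79.5
shift now-axes [-0.0979 -0.119   0.0299] turn [-0.0005  0.0004  0.0011] | after turn [-0.0981 -0.1189  0.0298]
```

View pics/v7.png

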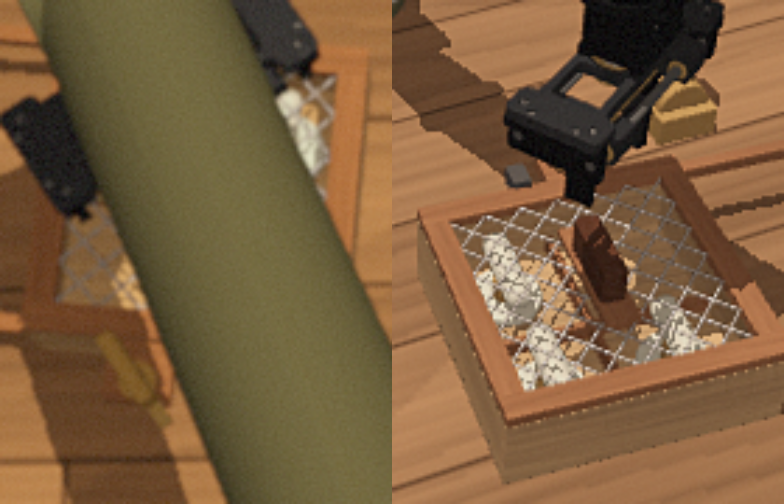

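The gate is shut over the three handles, and the wing in the top half is at about (130,365). Going to the button.

{"api": "send_rows", "payload": {
  "xyz": [
    [-0.0163,-0.0198,0],
    [-0.0163,-0.0198,0],
    [-0.0163,-0.0198,0],
    [-0.0163,-0.0198,0],
    [-0.0163,-0.0198,0],
    [-0.0163,-0.0198,0],
    [0,0,0.015],
    [0,0,0.015],
    [0,0,0],
    [0,0,0]
  ],
  "rotation": [
    [0,0,0],
    [0,0,0],
    [0,0,0],
    [0,0,0],
    [0,0,0],
    [0,0,0],
    [0,0,0],
    [0,0,0],
    [0,0,0],
    [0,0,0]
  ],
  "jaw": [0.8,0.8,0.8,0.8,0.8,0.8,0.8,0.8,0.8,0.8]
}}

```text
time_s: 52.6
tool_pos: [0.4363, 0.0957, 0.3537]
tool_rot: [-180.0, -0.0, 33.3]
force: [-0.5, -0.7, -0.4]
grip_width: 0.0695
grasp_force: 0.0
```

```bash
python3 go.py .4365 .0955 .122 33.3
python3 - <<'E'
from h import *
S=cam("scene");print(proj(S,[.4365,.0955,.135]))
cv2.imwrite("pics/v8.png",cv2.resize(S["image"][110:270,330:480],None,fx=3.5,fy=3.5))
E
```

```text
t 52.6 pos [0.4363 0.0957 0.3537] rot [-179.99   -0.     33.29] F [-0.5 -0.7 -0.4] w 0.0695 g 0.0 q7 -62.4
shift now-axes [0.     0.0003 0.0682] turn [-0.0002 -0.     -0.0003] | after turn [0.     0.0003 0.0682]
[387.59647064 197.22394725]
```

View pics/v8.png

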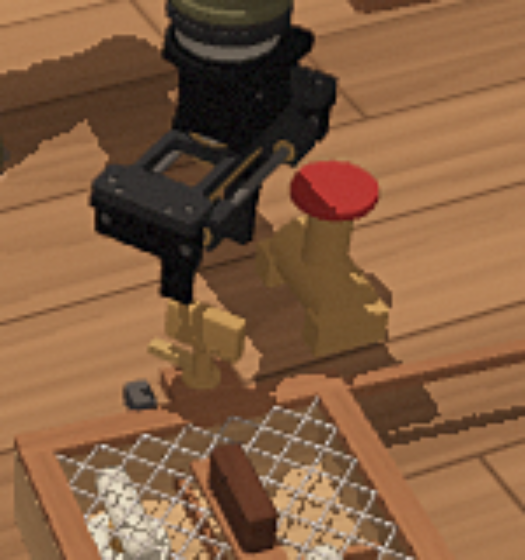

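The wing at crop (205,325) lies between the fingers. Descending and gripping.

{"api": "send_rows", "payload": {
  "xyz": [
    [0,0,0.012],
    [0,0,0.012],
    [0,0,0.012],
    [0,0,0.012],
    [0,0,0.012],
    [0,0,0.008],
    [0,0,0],
    [0,0,0],
    [0,0,0],
    [0,0,0],
    [0,0,0],
    [0,0,0],
    [0,0,0],
    [0,0,0],
    [0,0,0]
  ],
  "rotation": [
    [0,0,0],
    [0,0,0],
    [0,0,0],
    [0,0,0],
    [0,0,0],
    [0,0,0],
    [0,0,0],
    [0,0,0],
    [0,0,0],
    [0,0,0],
    [0,0,0],
    [0,0,0],
    [0,0,0],
    [0,0,0],
    [0,0,0]
  ],
  "jaw": [0.8,0.8,0.8,0.8,0.8,0.8,0.8,0.5,0.3,0.1,0,0,0,0,0],
  "newtons": 25
}}

```text
time_s: 54.15
tool_pos: [0.4361, 0.096, 0.2854]
tool_rot: [-179.9, 0.0, 33.4]
force: [-3.3, 4.8, 4.3]
grip_width: 0.0139
grasp_force: 25.7
```

{"api": "send_rows", "payload": {
  "xyz": [
    [0,0,0],
    [0,0,0],
    [0,0,0],
    [0,0,0],
    [0,0,0],
    [0,0,0]
  ],
  "rotation": [
    [0,0,-0.1],
    [0,0,-0.1],
    [0,0,-0.1],
    [0,0,-0.1],
    [0,0,-0.1],
    [0,0,0]
  ],
  "jaw": [0,0,0,0,0,0]
}}

```text
time_s: 54.75
tool_pos: [0.4367, 0.0954, 0.2855]
tool_rot: [179.9, -0.0, 62.0]
force: [2.7, -1.7, -2.3]
grip_width: 0.0141
grasp_force: 25.0
```

{"api": "send_rows", "payload": {
  "xyz": [
    [0,0,0],
    [0,0,0],
    [0,0,0],
    [0,0,0],
    [0,0,0],
    [0,0,0],
    [0,0,0],
    [0,0,0],
    [0,0,0],
    [0,0,0],
    [0,0,0]
  ],
  "rotation": [
    [0,0,-0.1],
    [0,0,-0.1],
    [0,0,-0.1],
    [0,0,-0.1],
    [0,0,-0.1],
    [0,0,-0.1],
    [0,0,-0.1],
    [0,0,-0.1],
    [0,0,-0.06],
    [0,0,0],
    [0,0,0]
  ],
  "jaw": [0,0,0,0,0,0,0,0,0,0,0]
}}

```text
time_s: 55.85
tool_pos: [0.4379, 0.0951, 0.2855]
tool_rot: [179.6, 0.1, 111.1]
force: [10.1, 0.3, -11.7]
grip_width: 0.0138
grasp_force: 25.0
```

```bash
python3 -c "
from h import *
print(env.get_obs()['wrist_torque'])";python3 go.py
```

```text
[-0.09233112 -2.25195206  0.0050755 ]
t 55.85 pos [0.4379 0.0951 0.2855] rot [1.7962e+02 1.1000e-01 1.1109e+02] F [ 10.1   0.3 -11.7] w 0.0138 g 24.997662728419527 q7 1.7
```

{"api": "send_rows", "payload": {
  "xyz": [
    [0,0.0015,0],
    [0,0,0],
    [0,0,0],
    [0,0,0],
    [0,0,0]
  ],
  "rotation": [
    [0,0,-0.03],
    [0,0,-0.03],
    [0,0,-0.01],
    [0,0,0],
    [0,0,0]
  ],
  "jaw": [0,0,0,0,0]
}}

```text
time_s: 56.35
tool_pos: [0.4387, 0.0953, 0.2855]
tool_rot: [179.8, 0.1, 115.0]
force: [5.8, -1.8, -7.4]
grip_width: 0.0138
grasp_force: 25.0
```

```bash
python3 -c "
from h import *
print(env.get_obs()['wrist_torque'])";python3 go.py
```

```text
[-0.30356177 -1.36816433 -0.41292588]
t 56.35 pos [0.4387 0.0953 0.2855] rot [1.7981e+02 9.0000e-02 1.1500e+02] F [ 5.8 -1.8 -7.4] w 0.0138 g 24.998965852428228 q7 5.0
```

Torque about z has risen to 0.41 N m. One more nudge to confirm the stop.

{"api": "send_rows", "payload": {
  "xyz": [
    [0,0,0],
    [0,0,0],
    [0,0,0],
    [0,0,0]
  ],
  "rotation": [
    [0,0,-0.03],
    [0,0,-0.03],
    [0,0,0],
    [0,0,0]
  ],
  "jaw": [0,0,0,0]
}}

```text
time_s: 56.75
tool_pos: [0.4387, 0.0953, 0.2855]
tool_rot: [179.8, 0.1, 118.4]
force: [6.3, -1.4, -5.4]
grip_width: 0.0144
grasp_force: 25.0
```

```bash
python3 -c "
from h import *
print(env.get_obs()['wrist_torque'])";python3 go.py
```

```text
[-0.30928865 -1.33278565 -0.71069007]
t 56.75 pos [0.4387 0.0953 0.2855] rot [1.7982e+02 9.0000e-02 1.1839e+02] F [ 6.3 -1.4 -5.4] w 0.0144 g 24.999519316479564 q7 8.4
```

{"api": "send_rows", "payload": {
  "xyz": [
    [0,0,0],
    [0,0,0],
    [0,0,0],
    [0,0,0],
    [0,0,0],
    [0,0,-0.01],
    [0,0,-0.02],
    [0,0,-0.03],
    [0,0,-0.03],
    [0,0,-0.03],
    [0,0,-0.03],
    [0,0,0]
  ],
  "rotation": [
    [0,0,0],
    [0,0,0],
    [0,0,0],
    [0,0,0],
    [0,0,0],
    [0,0,0],
    [0,0,0],
    [0,0,0],
    [0,0,0],
    [0,0,0],
    [0,0,0],
    [0,0,0]
  ],
  "jaw": [0.3,0.6,0.8,0.8,0.8,0.8,0.8,0.8,0.8,0.8,0.8,0.8]
}}

```text
time_s: 57.95
tool_pos: [0.4388, 0.0969, 0.4389]
tool_rot: [179.7, 0.3, 118.7]
force: [-0.7, 0.1, -0.1]
grip_width: 0.0699
grasp_force: 0.0
```

{"api": "send_rows", "payload": {
  "xyz": [
    [-0.035,0,0],
    [-0.035,0,0],
    [-0.035,0,0],
    [-0.035,0,0],
    [-0.035,0,0],
    [-0.035,0,0],
    [-0.035,0,0],
    [-0.035,0,0],
    [0,0,0],
    [0,0,0]
  ],
  "rotation": [
    [0,0,0],
    [0,0,0],
    [0,0,0],
    [0,0,0],
    [0,0,0],
    [0,0,0],
    [0,0,0],
    [0,0,0],
    [0,0,0],
    [0,0,0]
  ],
  "jaw": [0.8,0.8,0.8,0.8,0.8,0.8,0.8,0.8,0.8,0.8]
}}

```text
time_s: 58.95
tool_pos: [0.5723, -0.1499, 0.4341]
tool_rot: [-180.0, -0.2, 118.7]
force: [0.0, 1.1, 0.6]
grip_width: 0.0693
grasp_force: 0.0
```

```bash
python3 - <<'E'
from h import *
T=cam("top");S=cam("scene")
o=[cv2.resize(T["image"][140:320,175:315],None,fx=2.8,fy=2.8),cv2.resize(S["image"][160:340,325:465],None,fx=2.8,fy=2.8)]
cv2.imwrite("pics/v9.png",np.hstack(o))
E
python3 go.py
```

```text
t 59.05 pos [ 0.572  -0.1478  0.4351] rot [-1.7999e+02 -7.0000e-02  1.1884e+02] F [ 0.1 -0.1  0.4] w 0.0693 g 0.0 q7 27.3
```

View pics/v9.png

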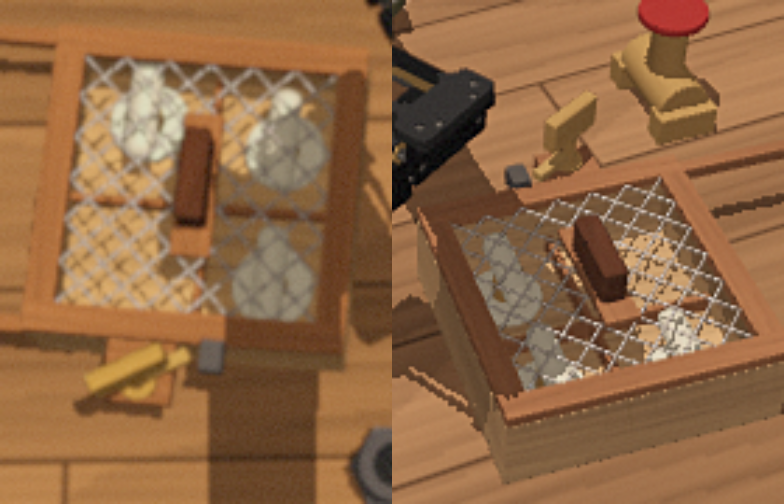

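The handles are standing in three bays, the gate is shut, and the tongue again meets the lug at (208,357). Last, a numeric comparison with the first picture.

Run:
```python
from h import *
T=cam("top")
for im in(cv2.imread("pics/top0.png"),T["image"]):
    c=im[255:295,195:262];h=cv2.cvtColor(c,cv2.COLOR_BGR2HSV)
    m=((h[...,0]>19)&(h[...,0]<30)&(h[...,1]>120)&(h[...,2]>120)).astype(np.uint8)
    p=cv2.findNonZero(m);print("brass",len(p),p.mean(0),cv2.minAreaRect(p))
    g=((h[...,1]<60)&(h[...,2]<110)).astype(np.uint8);p=cv2.findNonZero(g);print("lug",len(p),p.mean(0))
    b=im[175:230,225:260];h=cv2.cvtColor(b,cv2.COLOR_BGR2HSV);d=(h[...,2]<85).astype(np.uint8)
    n,l,s,cc=cv2.connectedComponentsWithStats(d);i=1+s[1:,4].argmax();print("block",s[i],cc[i])
```

```text
Traceback (most recent call last):
TypeError: object of type 'NoneType' has no len()
```

Run:
```python
from h import *
T=cam("top");a=cv2.imread("pics/top0.png");b=T["image"]
for im in(a,b):
    c=im[255:295,195:262].astype(int)
    m=((c[...,1]-c[...,0]>65)&(c[...,2]>120)&(c[...,2]-c[...,1]<60)).astype(np.uint8)
    n,l,s,cc=cv2.connectedComponentsWithStats(m);i=1+s[1:,4].argmax();p=cv2.findNonZero((l==i).astype(np.uint8))
    v=cv2.fitLine(p,cv2.DIST_HUBER,0,.01,.01).ravel();print("brass",s[i],cc[i],np.degrees(np.arctan2(v[1],v[0])))
    g=((abs(c[...,2]-c[...,0])<25)&(c[...,2]<120)).astype(np.uint8);p=cv2.findNonZero(g);print("lug",None if p is None else (len(p),p.mean(0)))
    d=(im[175:230,225:260,2]<95).astype(np.uint8)
    n,l,s,cc=cv2.connectedComponentsWithStats(d);i=1+s[1:,4].argmax();print("block",s[i],cc[i])
```

```text
brass [ 11   8  27  16 163] [23.98773006 15.52147239] -22.359621
lug (82, array([[54.26829268, 12.14634146]]))
block [  6  11  20  35 301] [18.02325581 30.34551495]
brass [ 10   8  28  17 183] [23.63934426 15.75409836] -23.951132
lug (80, array([[55.35  , 12.2625]]))
block [ 10  14  18  32 139] [21.34532374 33.29496403]
```

```bash
python3 -c "
from cell import env
print(env.sign_off())"
```

```text
the job is handed in; nothing more can be done
None
```

The job is handed in: the three white handles I found stand upright in separate bays, the gate is slid shut to its stop, and the button is turned back to its stop; sign-off returned no verdict.

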